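# Pack the bento box and leave the look-alikes

## Robot

A 7-joint arm with a two-finger parallel gripper is mounted at the origin on the work surface. World frame = base frame: x ahead of the robot, y to its left, z up, the work surface at z = 0. Lengths are in m, angles in rad, forces in N, time in s.
With the tool pointing down it reaches from about 0.425 to 0.875 m from the base axis. Payload 9.9 kg.
Tool frame: the origin (TCP) lies midway between the tips of the shut fingers; the grasp point (between the pads) lies behind it (bot.tcp_to_grasp is the z of the grasp point in the tool frame, in m); z points along the fingers, x is the direction in which the jaws open and shut, and the axes are right-handed (so a half turn about z gives the same grasp; the last joint's range is limited). The gripper opens to 85 mm and grips with 20 to 120 N. Pads are 22 mm wide; open, the fingers measure 114 mm over their backs; the gripper's body (76 mm by 85 mm) begins 54 mm behind the grasp point. The pads swing forward as they close: fully open they stand 13 mm farther back than shut.
Start: joints at [1.164, 0.576, 0.025, 1.437, -0.015, 1.129, -0.057], TCP at [0.214, -0.64, 0.203] pointing down, gripper open.
Joint ranges: [-2.76, 2.76], [-0.34, 2.15], [-1.52, 1.57], [0.19, 2.46], [-1.09, 4.23], [0.17, 1.99], [-2.82, 2.82]. Speed limits (rad/s): [2.22, 2.22, 3.01, 3.01, 3.14, 3.14, 3.14].

## Interface

Orientations are given as a rotation vector (axis times angle).
In Python, from rig import bot gives the robot as it stands.
- The arm moves only by the tool send_rows, never from a script. Its argument "increments" is text: rows parted by semicolons, each of 7 numbers parted by spaces: the finger opening in m, from 0 to 0.0854, then the shift along the world's x, y, z in m, then the turn, a rotation vector about the world's x, y, z in rad. In form: fingers tx ty tz ax ay az; .... A call has 1 to 20 rows; each row shifts and turns the commanded pose from where the row before left it; what a row does not reach is not made up. A row lasts 1/12 s, in which the tool goes at most 41.7 mm and 7.16 degrees, less where a joint would pass 70% of its speed; a pose out of reach is approached as far as the arm can. A call with a gripper value outside its range is refused whole. The fingers move at their own pace and stop on an object; "force" is the grip in N (left out, the last holds). Time passes only in rows, so rows that do not move let the fingers close. It gives the time, the measured TCP pose, the force and the opening at its end, in the units of the state.
- bot.sense(): the state, without advancing time (a new reading comes with each control period).
- bot.grab_frame(name): name is "side" or "top" or "wrist"; returns (picture, depth): 420x560x3 uint8, red, green, blue; 420x560 float32, m along the optical axis (not along the pixel's ray), 0 where there is no reading.
- bot.camera_info(name): a dict with "mtx" (3x3 intrinsics, pixels), "T" (4x4, takes a point from camera to world coordinates). Camera axes: x right, y up, looking along -z (the intrinsics and any distortion apply to the point x, -y, -z); pixel columns grow to the right and rows downward; lengths in m; the calibration is good to about 2 mm. A picture is of the moment at which its call begins: read the wrist's pose just before it. camera_info takes no time and is no camera call; for the wrist camera it gives the pose at the moment of the call.
- bot.job_done(): hands the job in, once; it reports no verdict.
The state is a dict: "time_s": time; "joint_positions": joint angles; "qd": joint speeds; "joint_torque": joint torques, N m; "ee_pos": TCP position; "tool_rot": TCP orientation; "wrist_force": force on the tool from outside, world axes, zero at the start; "torque": the same for the moment, N m; "width": finger opening in m.
Only numpy, scipy, OpenCV 4.12 (cv2) and the standard library are available. Lean on these libraries where they do the work, as an engineer would, in place of code of your own. Each camera call takes 0.05 s, during which the arm holds its last target.

## Task

Pack the open blue bento box for lunch: stand the smaller glass jar in the narrow round well, the round steel canister in the wide round well and the square steel canister in the square well, each upright and right down on the floor of its well, and lay the shorter green spoon lengthwise, right way up, on the box's shallow ledge. The bigger glass jar and the longer green spoon do not belong: leave them undisturbed where they are.

Things in the scene. Friction and masses are not known exactly. Their poses are not given: they have to be found in the camera images.
- bento: Open blue bento box, 138 (x) x 230 (y) x 36 mm high, fixed. Origin: centre of its underside on the counter; y lengthwise, z up. At its robot side (-x) is the shallow spoon ledge: x -65 to -15 mm, 222 mm long in y, floor 24 mm above the counter, rims 12 mm higher, middle at x -40, y 0 mm. At +x is a bay with three cups in a row along y (middles at x 27, y -73, 0, 73 mm).
- cup_narrow: White plastic cup, 72 x 72 mm outside, 32 mm high, fixed in the bento's bay, rim level with the box's; it has one narrow round well, 46 mm across, 28 mm deep, in its middle. Which of the three places in the bay it has varies. Origin: centre of its underside, 4 mm above the counter; well floor 4 mm above the origin; z up, sides along the bento's x and y.
- cup_wide: White plastic cup, 72 x 72 mm outside, 32 mm high, fixed in the bento's bay, rim level with the box's; it has one wide round well, 62 mm across, 28 mm deep, in its middle. Which of the three places in the bay it has varies. Origin: centre of its underside, 4 mm above the counter; well floor 4 mm above the origin; z up, sides along the bento's x and y.
- cup_square: White plastic cup, 72 x 72 mm outside, 32 mm high, fixed in the bento's bay, rim level with the box's; it has one square well, 60 x 60 mm, 28 mm deep, in its middle. Which of the three places in the bay it has varies. Origin: centre of its underside, 4 mm above the counter; well floor 4 mm above the origin; z up, sides along the bento's x and y.
- jar_small: The smaller glass jar, closed with a steel twist cap: 32 mm diameter, 58 mm high with its cap (cap 16 mm), about 70 g, standing on the counter. Origin: centre of its underside; z up.
- canister_round: Round closed steel canister, 48 mm diameter, 56 mm high to its flat top, with a black lid knob (16 mm across) rising 10 mm above that in the middle, about 100 g, standing on the counter. Origin: centre of its underside; z up.
- canister_square: Square closed steel canister, 44 x 44 mm, 57 mm high, about 100 g, standing on the counter. Origin: centre of its underside; x and y square to its sides, z up.
- spoon_short: The shorter green spoon (silicone over a stiff core, rigid), 130 mm long, lying on the counter. Origin: middle of its length, on its underside; x along it towards the bowl, z up. The handle is a bar 12 mm wide and 14 mm high from x = -65 to +30 mm; the bowl, x +18 to +65 mm, is 30 mm wide and 9 mm high. It balances about 8 mm bowlwards of the origin.
- jar_big: The bigger glass jar of the same make, 54 mm diameter, 70 mm high, which stays where it stands. Origin: centre of its underside; z up.
- spoon_long: The longer green spoon of the same make, 190 mm long, bowl 36 mm wide, which stays where it lies. Origin: middle of its length, on its underside; x along it towards the bowl.
There are look-alikes about, which are no part of the job. Leave any black or orange look-alike of the cup_wide alone.

How it is judged:
At the end, for the whole second after the job is handed in: Jar and canisters upright (0.12 rad) on the floors of their own wells, within 12 mm of the middle; shorter spoon flat on the ledge, within 15 mm of its middle line, 50 mm of its middle lengthwise, 0.3 rad along; all at rest; bigger jar and longer spoon within 20 mm of their start (horizontal distance between jar_small and cup_narrow below 0.012 m and z of jar_small in the frame of cup_narrow between 0 and 0.009 m and angle between each of jar_small, canister_round, canister_square's own z axis and vertical below 0.12 rad and horizontal distance between canister_round and cup_wide below 0.012 m and z of canister_round in the frame of cup_wide between 0 and 0.009 m and horizontal distance between canister_square and cup_square below 0.012 m and z of canister_square in the frame of cup_square between 0 and 0.009 m and x of spoon_short in the frame of bento between -0.055 and -0.025 m and y of spoon_short in the frame of bento between -0.05 and 0.05 m and z of spoon_short in the frame of bento between 0.018 and 0.031 m and angle between the x axis of spoon_short and the y axis of bento, either way round below 0.3 rad and angle between spoon_short's own z axis and vertical below 0.15 rad and linear speed of each of jar_small, canister_round, canister_square, spoon_short below 0.02 m/s and angular speed of each of jar_small, canister_round, canister_square, spoon_short below 0.3 rad/s and distance of each of jar_big, spoon_long from where it was at the start of the episode below 0.02 m); the robot touches nothing.
It fails at once if the bigger jar is shifted by more than 20 mm or tipped (distance of jar_big from where it was at the start of the episode above 0.02 m or angle between jar_big's own z axis and vertical above 0.35 rad).
It fails at once if the longer spoon is shifted by more than 20 mm (distance of spoon_long from where it was at the start of the episode above 0.02 m).
It also fails if it takes over 96 s, if anything falls off the work surface, if the arm or the gripper's body presses on something with over 40 N, if the wrist force passes 120 N, or if a joint passes its speed limit or range.

## Working session

There is one attempt and no reset: what is moved stays moved. The work goes in short steps, Python scripts to look and compute and a tool call to move; the robot and the scene stay as the last step left them, time stands still between calls to the robot, and variables do not carry over. Pictures are saved under pics/ and viewed, and the job is handed in when it is done.

Besides the shell and the picture viewer there is one more tool, called after "Call:" as name(argument=value, ...), one argument or row to a line, values as JSON. send_rows: Moves the arm, as the interface text tells. Its arguments: {"type":"object","properties":{"increments":{"type":"string"},"force":{"type":"number"}},"required":["increments"]}

```bash
ls; mkdir -p pics
python3 - <<'E'
from rig import bot
import numpy as np,cv2
np.set_printoptions(precision=4,suppress=True)
s=bot.sense(); print(s, bot.tcp_to_grasp)
for n in ["top","side"]:
    p,d=bot.grab_frame(n); c=bot.camera_info(n)
    cv2.imwrite(f"pics/{n}0.png",p[:,:,::-1]); np.savez(f"{n}0.npz",p=p,d=d,K=c["mtx"],T=c["T"]); print(n,c)
E
```

```text
pics
{'time_s': 0.0, 'joint_positions': array([ 1.1642,  0.5765,  0.0249,  1.4379, -0.015 ,  1.129 , -0.0565]), 'qd': array([ 0.001 , -0.0001,  0.0003,  0.0006,  0.0011, -0.0004,  0.0009]), 'joint_torque': array([  0.0018, -76.5735,   2.2515, -28.5951,   0.0154,   0.0129,
         0.    ]), 'ee_pos': array([ 0.214 , -0.6396,  0.2019]), 'tool_rot': array([-2.5489,  1.835 ,  0.0023]), 'wrist_force': array([-1.0326, -0.2388,  1.1191]), 'torque': array([-0.0447,  0.0694, -0.0152]), 'width': 0.08512400909996976} -0.0187
top {'mtx': array([[460.2343,   0.    , 273.5843],
       [  0.    , 460.2343, 204.713 ],
       [  0.    ,   0.    ,   1.    ]]), 'T': array([[-0.0462,  0.9749, -0.2179,  0.2479],
       [-0.9989, -0.0436,  0.0167,  0.0027],
       [ 0.0068,  0.2185,  0.9758,  1.311 ],
       [ 0.    ,  0.    ,  0.    ,  1.    ]])}
side {'mtx': array([[524.6842,   0.    , 280.5085],
       [  0.    , 524.6842, 207.8145],
       [  0.    ,   0.    ,   1.    ]]), 'T': array([[-0.8248,  0.3814, -0.4175,  0.0417],
       [-0.5654, -0.5601,  0.6054,  0.7088],
       [-0.0029,  0.7354,  0.6776,  0.8488],
       [ 0.    ,  0.    ,  0.    ,  1.    ]])}
```

View pics/top0.png

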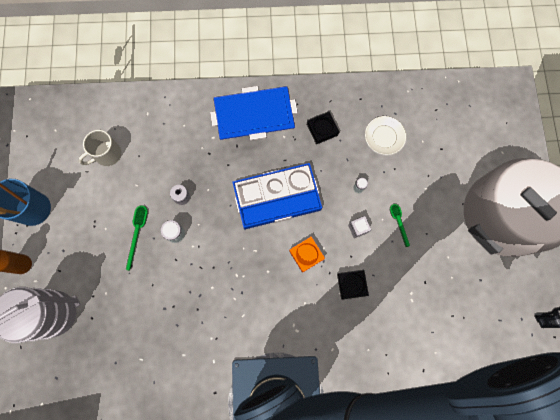

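View pics/side0.png

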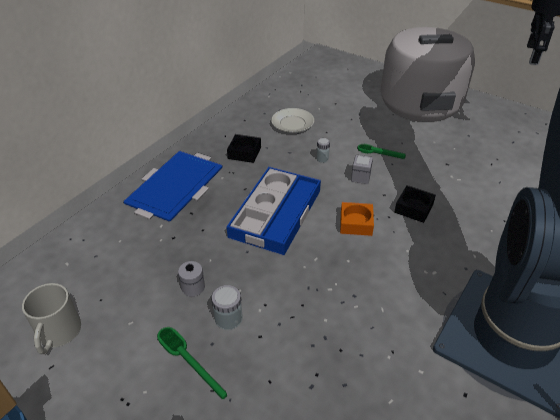

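The top view shows the bento at about (277,195), with the square well at (250,190), the narrow at (274,186) and the wide at (299,180). The small jar is at (361,184), the square canister at (360,225), the short spoon at (399,225) and the round canister at (179,192). The two to leave alone are the big jar at (171,230) and the long spoon at (137,237).

```bash
cat > h.py <<'E'
import numpy as np,cv2
np.set_printoptions(precision=4,suppress=True)
def load(n):
    z=np.load(n+".npz"); return z["p"],z["d"],z["K"],z["T"]
def cloud(d,K,T):
    h,w=d.shape; v,u=np.mgrid[0:h,0:w]
    x=(u-K[0,2])/K[0,0]*d; y=(v-K[1,2])/K[1,1]*d
    P=np.stack([x,-y,-d,np.ones_like(d)],-1)@T.T
    P=P[...,:3]; P[d<=0]=np.nan; return P
def proj(X,K,T):
    q=np.linalg.inv(T)@np.append(X,1); return K[0,0]*q[0]/-q[2]+K[0,2],K[1,1]*-q[1]/-q[2]+K[1,2]
E
python3 - <<'E'
from h import *
for n in ["top","side"]:
    p,d,K,T=load(n+"0"); P=cloud(d,K,T)
    print(n)
    hsv=cv2.cvtColor(p,cv2.COLOR_RGB2HSV)
    x,y,z=P[...,0],P[...,1],P[...,2]
    reg=(x>0.25)&(x<0.85)&(abs(y)<0.55)
    pl=reg&(z<0.008)&(z>-0.02); print("table z",np.nanmedian(z[pl]))
    mask=(reg&(z>0.008)&(z<0.12)).astype(np.uint8)
    k,l,st,c=cv2.connectedComponentsWithStats(mask)
    for i in range(1,k):
        if st[i,4]<30: continue
        m=l==i; zz=z[m]; t=m&(z>np.percentile(zz,98)-0.006)
        r=cv2.minAreaRect(np.c_[x[m],y[m]].astype(np.float32))
        rt=cv2.minAreaRect(np.c_[x[t],y[t]].astype(np.float32))
        print(st[i],"zmax %.3f"%np.percentile(zz,98),"col",np.median(hsv[m],0),"all",np.round(r[0],4),np.round(r[1],3),round(r[2],1),"top",np.round(rt[0],4),np.round(rt[1],3),round(rt[2],1))
E
```

```text
top
table z 0.00029439217017124264
[ 210  104   87   36 1910] zmax 0.017 col [109. 240. 217.] all [0.7961 0.0293] [0.108 0.261] 0.0 top [0.7961 0.0292] [0.108 0.255] 0.1
[307 111  32  32 407] zmax 0.037 col [120.  51.  15.] all [ 0.7679 -0.1768] [0.076 0.075] 20.7 top [ 0.7675 -0.1753] [0.073 0.073] 19.7
[365 116  41  39 780] zmax 0.022 col [ 21.  20. 237.] all [ 0.7355 -0.3616] [0.122 0.123] 68.1 top [ 0.735  -0.3611] [0.119 0.122] 43.4
[ 78 130  43  36 914] zmax 0.092 col [ 20.  36. 121.] all [0.7198 0.4802] [0.082 0.105] 4.2 top [0.7194 0.4675] [0.078 0.078] 0.6
[ 232  163   90   66 3608] zmax 0.040 col [109. 179. 218.] all [ 0.5631 -0.0315] [0.146 0.243] 11.3 top [ 0.5636 -0.0288] [0.141 0.236] 11.5
[353 178  15  15 156] zmax 0.063 col [ 74.   10.  206.5] all [ 0.5794 -0.2701] [0.031 0.033] 5.9 top [ 0.5797 -0.2701] [0.03  0.029] 41.6
[170 185  20  20 293] zmax 0.068 col [165.  13. 204.] all [0.5752 0.2479] [0.048 0.045] 85.1 top [0.5715 0.2484] [0.029 0.024] 51.7
[126 205  21  65 336] zmax 0.018 col [ 68.  230.5 140. ] all [0.4626 0.3763] [0.037 0.186] 80.9 top [0.4604 0.3781] [
[... 1921 characters left out ...]
-0.2253] [0.074 0.078] 7.2
[341 202  33  32 778] zmax 0.036 col [ 13. 236. 121.] all [ 0.3906 -0.1025] [0.072 0.08 ] 28.7 top [ 0.3908 -0.103 ] [0.072 0.079] 27.5
[178 261  27  34 716] zmax 0.068 col [128.  14.  93.] all [0.575  0.2514] [0.048 0.047] 87.2 top [0.5759 0.2509] [0.015 0.013] 30.7
[  22  283   59   71 2766] zmax 0.092 col [ 25.  14. 103.] all [0.7084 0.476 ] [0.079 0.109] 64.0 top [0.7208 0.4707] [0.079 0.082] 83.0
[ 211  285   31   44 1078] zmax 0.074 col [105.  14. 108.] all [0.4689 0.2703] [0.053 0.055] 88.5 top [0.4692 0.2697] [0.053 0.052] 10.6
[157 327  70  71 948] zmax 0.017 col [ 69. 193.  84.] all [0.463  0.3847] [0.036 0.189] 76.8 top [0.4613 0.3831] [0.035 0.187] 79.2
```

Run:
```python
import cv2
a=cv2.imread("pics/top0.png")[150:290,100:440]
cv2.imwrite("pics/crop0.png",cv2.resize(a,None,fx=2.35,fy=2.35,interpolation=cv2.INTER_CUBIC))
```

```text
(no output)
```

View pics/crop0.png

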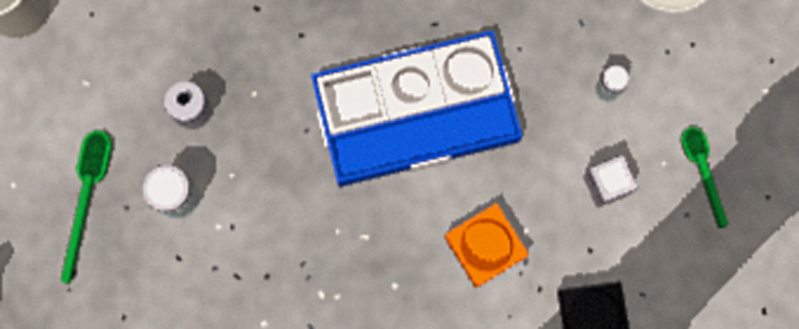

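Call:
send_rows(
  increments="0.085 0.018 0.021 0.008 0 0 0.099;0.085 0.018 0.021 0.008 0 0 0.099;0.085 0.018 0.021 0.008 0 0 0.099;0.085 0.018 0.021 0.008 0 0 0.099;0.085 0.018 0.021 0.008 0 0 0.099;0.085 0.018 0.021 0.008 0 0 0.099;0.085 0.018 0.021 0.008 0 0 0.099;0.085 0.018 0.021 0.008 0 0 0.099;0.085 0.018 0.021 0.008 0 0 0.099;0.085 0.018 0.021 0.008 0 0 0.099;0.085 0.018 0.021 0.008 0 0 0.099;0.085 0.018 0.021 0.008 0 0 0.099;0.085 0.018 0.021 0.008 0 0 0.099;0.085 0.018 0.021 0.008 0 0 0.099;0.085 0.018 0.021 0.008 0 0 0.099;0.085 0.018 0.021 0.008 0 0 0.099;0.085 0 0 0 0 0 0;0.085 0 0 0 0 0 0",
)

```text
time_s: 1.6
ee_pos: [0.5032, -0.3025, 0.3308]
tool_rot: [-3.096, -0.53, -0.001]
wrist_force: [0.0, -0.9, -0.3]
width: 0.0851
```

```bash
cat > w.py <<'E'
from rig import bot
from h import *
from scipy.spatial.transform import Rotation as R
import sys
n=sys.argv[1]
s=bot.sense(); c=bot.camera_info("wrist"); p,d=bot.grab_frame("wrist")
M=R.from_rotvec(s["tool_rot"]).as_matrix()
print(s["time_s"],s["ee_pos"],"jaw ang",np.degrees(np.arctan2(M[1,0],M[0,0])),"toolz",M[:,2],"w",s["width"],"F",s["wrist_force"])
cv2.imwrite(f"pics/{n}.png",p[:,:,::-1]); K,T=c["mtx"],c["T"]; np.savez(f"{n}.npz",p=p,d=d,K=K,T=T)
P=cloud(d,K,T); x,y,z=P[...,0],P[...,1],P[...,2]
print("cam",T[:3,3],K[0,0])
pl=(z<0.008)&(z>-0.02); print("table z",np.nanmedian(z[pl]))
hsv=cv2.cvtColor(p,cv2.COLOR_RGB2HSV)
mask=((z>0.008)&(z<0.1)).astype(np.uint8)
k,l,st,cc=cv2.connectedComponentsWithStats(mask)
for i in range(1,k):
    if st[i,4]<150: continue
    m=l==i; zz=z[m]; t=m&(z>np.percentile(zz,98)-0.006)
    r=cv2.minAreaRect(np.c_[x[m],y[m]].astype(np.float32)); rt=cv2.minAreaRect(np.c_[x[t],y[t]].astype(np.float32))
    print(st[i],"zmax %.3f"%np.percentile(zz,98),"col",np.median(hsv[m],0),"all",np.round(r[0],4),np.round(r[1],3),round(r[2],1),"top",np.round(rt[0],4),np.round(rt[1],3),round(rt[2],1))
E
python3 w.py w1
```

```text
1.6 [ 0.5032 -0.3025  0.3308] jaw ang 19.422312072150746 toolz [ 0.0004  0.0005 -1.    ] w 0.08505925055395386 F [ 0.0131 -0.8762 -0.2523]
cam [ 0.4756 -0.2266  0.5016] 364.2653998475558
table z -0.00026812701362222136
[ 106    0   74   82 2640] zmax 0.034 col [ 80. 102.   6.] all [ 0.2997 -0.2249] [0.073 0.072] 5.2 top [ 0.2996 -0.2249] [0.073 0.072] 5.4
[ 332    0  134   65 6205] zmax 0.037 col [111. 199. 133.] all [ 0.5779 -0.1077] [0.139 0.072] 11.9 top [ 0.579  -0.1108] [0.142 0.066] 15.6
[540  24  20  53 534] zmax 0.012 col [111. 213. 129.] all [ 0.7746 -0.0672] [0.023 0.061] 32.2 top [ 0.7746 -0.0672] [0.023 0.061] 32.2
[ 240   95   38   38 1426] zmax 0.058 col [ 84.   8. 104.] all [ 0.4579 -0.2553] [0.044 0.043] 19.3 top [ 0.4575 -0.255 ] [0.043 0.042] 19.3
[ 469  104   77   60 2579] zmax 0.033 col [90. 85.  8.] all [ 0.7664 -0.1736] [0.075 0.072] 20.5 top [ 0.7664 -0.1735] [0.075 0.072] 20.7
[331 141  32  31 705] zmax 0.060 col [ 75.   9. 145.] all [ 0.5783 -0.2674] [0.032 0.031] 89.4 top [ 0.5786 -0.2676] [0.032 0.031] 89.4
[190 191  92  23 989] zmax 0.015 col [ 66. 169.  56.] all [ 0.4627 -0.3765] [0.128 0.03 ] 10.6 top [ 0.4615 -0.3785] [0.125 0.03 ] 12.9
[ 376  209   86   78 3283] zmax 0.018 col [ 38.  21. 155.] all [ 0.7342 -0.3591] [0.122 0.122] 71.1 top [ 0.7342 -0.3591] [0.122 0.122] 71.1
[ 173  308   93   95 3266] zmax 0.099 col [30. 13. 64.] all [ 0.5243 -0.5889] [0.051 0.189] 66.4 top [ 0.5214 -0.5765] [0.029 0.157] 67.8
```

View pics/w1.png

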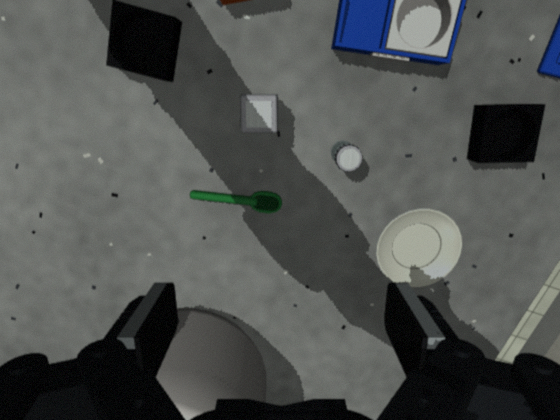

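Call:
send_rows(
  increments="0.085 -0.0057 0.006 -0.025 0 0 0;0.085 -0.0057 0.006 -0.025 0 0 0;0.085 -0.0057 0.006 -0.025 0 0 0;0.085 -0.0057 0.006 -0.025 0 0 0;0.085 -0.0057 0.006 -0.025 0 0 0;0.085 -0.0057 0.006 -0.025 0 0 0;0.085 -0.0057 0.006 -0.025 0 0 0;0.085 -0.0053 0.0055 -0.025 0 0 0;0.085 0 0 -0.025 0 0 0;0.085 0 0 -0.025 0 0 0;0.085 0 0 -0.02 0 0 0;0.085 0 0 -0.015 0 0 0;0.085 0 0 -0.01 0 0 0;0.085 0 0 -0.0078 0 0 0;0.085 0 0 0 0 0 0;0.085 0 0 0 0 0 0",
)

```text
time_s: 2.98
ee_pos: [0.4568, -0.2571, 0.0281]
tool_rot: [3.097, 0.524, -0.0]
wrist_force: [0.1, -0.0, 0.2]
width: 0.0851
```

Run:
```python
from h import *
# spoon angle & bento fit from w1; handle PCA
for n in ["w1","top0","side0"]:
    p,d,K,T=load(n); P=cloud(d,K,T); hsv=cv2.cvtColor(p,cv2.COLOR_RGB2HSV)
    m=(hsv[...,0]>55)&(hsv[...,0]<80)&(hsv[...,1]>120)&(P[...,1]<-.28)&(P[...,1]>-.48)&(P[...,0]>.3)&(P[...,0]<.6)&(P[...,2]>.004)
    m[290:]&=n!="w1"
    q=P[m]; h=q[(q[:,0]<.47)]
    v=np.linalg.svd(h[:,:2]-h[:,:2].mean(0),full_matrices=False)[2][0]
    a=np.degrees(np.arctan2(v[1],v[0])); v=v*np.sign(v[0]); e=q[:,:2]@v
    o=np.array([-v[1],v[0]]); print(n,"ang",a, "mid",(e.max()+e.min())/2*v+np.median(h[:,:2]@o)*o,"len",np.ptp(e), m.sum())
```

```text
w1 ang 16.11777871082371 mid [ 0.462  -0.3748] len 0.12721100768994303 1006
top0 ang -166.6942280473335 mid [ 0.463  -0.3789] len 0.12713396284415646 247
side0 ang -166.99200181714193 mid [ 0.463  -0.3746] len 0.12442866604596142 262
```

Call:
send_rows(
  increments="0.06 0 0.0015 0 0 0 0;0.04 0 0 0 0 0 0;0.035 0 0 0 0 0 0;0.035 0 0 0 0 0 0;0.035 0 0 0 0 0 0;0.035 0 0 0 0 0 0;0.035 0 0 0 0 0 0;0.035 0 0 0.02 0 0 0;0.035 0 0 0.04 0 0 0;0.035 0 0 0.04 0 0 0;0.035 0 0 0.04 0 0 0;0.035 0 0 0.02 0 0 0;0.035 0 0 0 0 0 0",
  force=40,
)

```text
time_s: 4.07
ee_pos: [0.4594, -0.256, 0.1929]
tool_rot: [3.093, 0.524, 0.01]
wrist_force: [1.0, -0.6, -0.1]
width: 0.0351
```

```bash
python3 w.py w2
```

```text
4.0667 [ 0.4594 -0.256   0.1929] jaw ang 19.24065044683142 toolz [ 0.007  -0.0038 -1.    ] w 0.03507700076689076 F [ 0.9948 -0.601  -0.1341]
cam [ 0.4309 -0.1792  0.3632] 364.2653998475558
table z -0.00027016377377081513
[ 219    0   93   40 1886] zmax 0.034 col [ 14. 194. 189.] all [ 0.3991 -0.1215] [0.072 0.029] 28.8 top [ 0.3997 -0.1226] [0.072 0.027] 28.8
[  375     0   185   120 16594] zmax 0.037 col [111.  202.5 160. ] all [ 0.5749 -0.1   ] [0.142 0.092] 16.5 top [ 0.5749 -0.0988] [0.141 0.092] 15.5
[  72   37  101  107 4854] zmax 0.033 col [90. 85.  8.] all [ 0.2997 -0.225 ] [0.073 0.072] 5.2 top [ 0.2996 -0.225 ] [0.073 0.072] 5.3
[ 254  156   51   58 2823] zmax 0.058 col [ 90.   8. 123.] all [ 0.4578 -0.2544] [0.045 0.044] 19.5 top [ 0.4579 -0.2547] [0.044 0.044] 19.5
[548 188  12  54 332] zmax 0.023 col [ 90. 109.   6.] all [ 0.7359 -0.1958] [0.003 0.051] 21.0 top [ 0.7404 -0.2067] [0.003 0.028] 21.5
[ 370  213   48   49 1563] zmax 0.060 col [ 81.   9. 144.] all [ 0.5783 -0.2672] [0.032 0.032] 10.8 top [ 0.5788 -0.2676] [0.033 0.032] 54.3
[187 274  34  12 276] zmax 0.015 col [ 66. 167. 112.] all [ 0.4172 -0.3878] [0.036 0.012] 14.5 top [ 0.4172 -0.3878] [0.036 0.012] 14.5
[241 275  64  26 996] zmax 0.014 col [ 66. 167.  52.] all [ 0.4911 -0.3722] [0.07  0.031] 14.8 top [ 0.4905 -0.3718] [0.069 0.03 ] 12.7
[ 431  296  103   82 3026] zmax 0.018 col [ 38.  20. 183.] all [ 0.741  -0.3386] [0.079 0.123] 71.0 top [ 0.7409 -0.3384] [0.079 0.123] 71.4
```

View pics/w2.png

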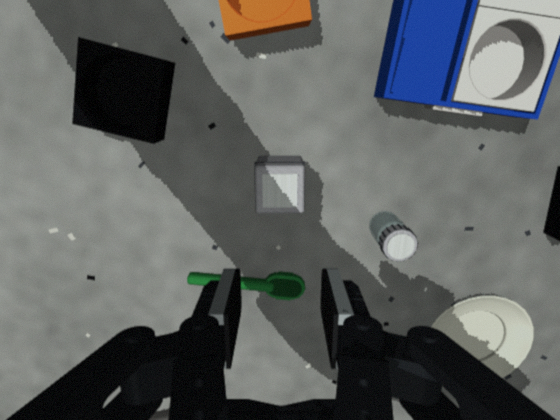

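The fingers hadn't finished closing before the lift: the canister at (279,184) hasn't moved. I'll retry with a longer closing wait.

Call:
send_rows(
  increments="0.075 -0.001 0.0013 0 0 0 0;0.075 0 0 0 0 0 0;0.075 0 0 0 0 0 0;0.075 0 0 0 0 0 0;0.075 0 0 0 0 0 0;0.075 0 0 -0.02 0 0 0;0.075 0 0 -0.03 0 0 0;0.075 0 0 -0.02 0 0 0;0.075 0 0 -0.01 0 0 0;0.075 0 0 0 0 0 0",
)

```text
time_s: 4.95
ee_pos: [0.4547, -0.2532, 0.1059]
tool_rot: [-3.095, -0.525, 0.005]
wrist_force: [-0.4, 0.8, 1.2]
width: 0.0753
```

Call:
send_rows(
  increments="0.075 0.002 -0.001 -0.02 0 0 0;0.075 0 0 -0.02 0 0 0;0.075 0 0 -0.02 0 0 0;0.075 0 0 -0.012 0 0 0;0.075 0 0 -0.006 0 0 0;0.075 0 0 0 0 0 0;0.03 0 0 0 0 0 0;0.03 0 0 0 0 0 0;0.03 0 0 0 0 0 0;0.03 0 0 0 0 0 0;0.03 0 0 0 0 0 0;0.03 0 0 0 0 0 0;0.03 0 0 0 0 0 0;0.03 0 0 0 0 0 0;0.03 0 0 0 0 0 0;0.03 0 0 0 0 0 0",
)

```text
time_s: 6.28
ee_pos: [0.4579, -0.2548, 0.03]
tool_rot: [-3.097, -0.525, 0.0]
wrist_force: [-0.2, -0.3, 0.6]
width: 0.0298
```

```bash
python3 w.py w3
python3 - <<'E'
from rig import bot
import cv2
p,d=bot.grab_frame("side"); cv2.imwrite("pics/s3.png",cv2.resize(p[90:240,270:470,::-1],None,fx=4,fy=4))
E
```

```text
6.2833 [ 0.4579 -0.2548  0.03  ] jaw ang 19.25071964480914 toolz [-0.0002  0.0001 -1.    ] w 0.029838699186082555 F [-0.2234 -0.2864  0.5682]
cam [ 0.4306 -0.1787  0.2007] 364.2653998475558
table z -0.00029813961738675565
[ 458    0  102  127 9926] zmax 0.037 col [111. 212. 148.] all [ 0.536  -0.1271] [0.05  0.051] 11.8 top [ 0.5292 -0.1291] [0.036 0.042] 12.1
[   0   17   84  175 9015] zmax 0.033 col [ 81. 109.   6.] all [ 0.3178 -0.2232] [0.038 0.072] 4.7 top [ 0.3249 -0.2227] [0.024 0.072] 5.2
[  195   208   171   160 14312] zmax 0.097 col [90. 10. 78.] all [ 0.4572 -0.2547] [0.058 0.045] 18.9 top [ 0.4565 -0.2535] [0.056 0.024] 19.4
[ 435  300  106  100 4923] zmax 0.059 col [83. 20. 88.] all [ 0.5782 -0.2634] [0.033 0.026] 11.4 top [ 0.5803 -0.2604] [0.018 0.033] 73.4
[261 394  48  12 305] zmax 0.010 col [ 67. 166.  54.] all [ 0.4961 -0.3588] [0.031 0.01 ] 34.8 top [ 0.4961 -0.3588] [0.031 0.01 ] 34.8
```

View pics/w3.png

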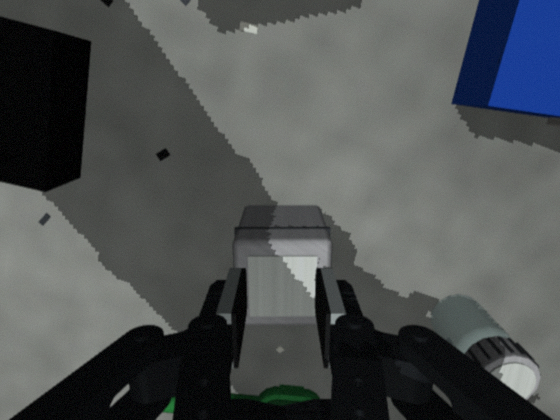

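View pics/s3.png

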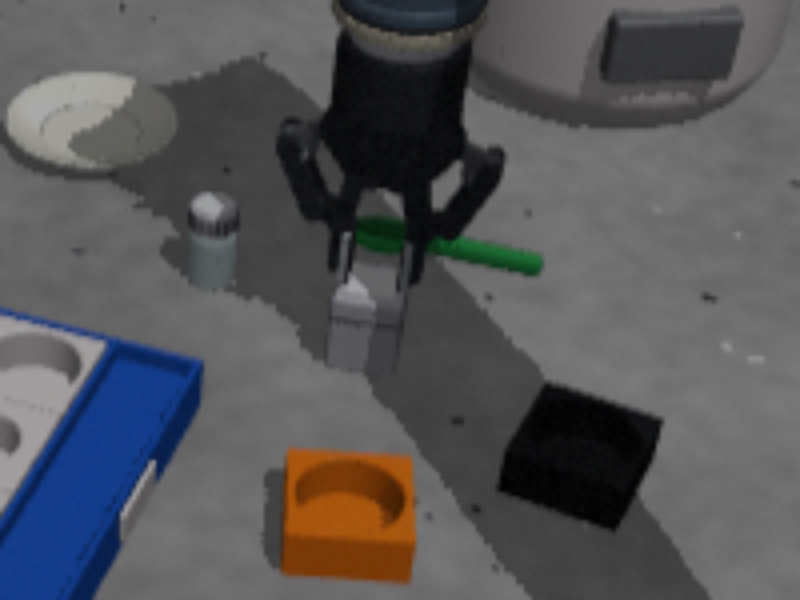

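Run:
```python
from h import *
p,d,K,T=load("w3"); P=cloud(d,K,T)
for v in range(200,420,12):
    print(v,[ "%.3f"%P[v,u,2] for u in range(200,372,12)])
for u,v in [(238,350),(242,300),(325,350),(320,300),(280,300)]: print(u,v,P[v,u])
a=p[190:420,170:390]; cv2.imwrite("pics/w3c.png",cv2.resize(np.clip(a[:,:,::-1]*1.6,0,255).astype(np.uint8),None,fx=2.5,fy=2.5,interpolation=cv2.INTER_CUBIC))
```

```text
200 ['-0.001', '-0.001', '-0.000', '0.000', '-0.000', '0.000', '-0.001', '-0.000', '-0.002', '-0.000', '-0.000', '-0.001', '-0.000', '-0.001', '0.000']
212 ['0.000', '-0.000', '-0.000', '-0.001', '0.017', '0.015', '0.016', '0.015', '0.015', '0.016', '0.014', '-0.001', '0.001', '-0.000', '-0.001']
224 ['0.000', '-0.001', '0.000', '0.000', '0.035', '0.035', '0.034', '0.035', '0.035', '0.035', '0.035', '-0.000', '-0.001', '-0.001', '0.000']
236 ['-0.001', '-0.000', '-0.000', '0.049', '0.051', '0.051', '0.051', '0.052', '0.052', '0.051', '0.050', '0.000', '0.000', '-0.001', '0.000']
248 ['-0.002', '-0.001', '-0.001', '0.055', '0.056', '0.055', '0.055', '0.056', '0.055', '0.056', '0.055', '0.000', '-0.000', '-0.000', '0.000']
260 ['-0.001', '-0.000', '0.001', '0.055', '0.057', '0.057', '0.057', '0.056', '0.057', '0.056', '0.056', '0.000', '-0.001', '-0.001', '-0.000']
272 ['0.001', '-0.001', '-0.001', '0.066', '0.057', '0.057', '0.057', '0.056', '0.057', '0.057', '0.064', '0.067', '-0.001', '0.000', '-0.000']
284 ['-0.001', '0.068', '0.069', '0.076', '0.056', '0.056', '0.057', '0.056', '0
[... 1107 characters left out ...]
', '-0.001', '-0.000', '0.000', '-0.001', '-0.001', '-0.001', '0.000', '0.132', '0.133', '0.132', '0.132']
392 ['0.135', '0.135', '0.136', '-0.001', '-0.001', '-0.001', '0.006', '0.006', '0.005', '0.004', '-0.000', '0.136', '0.136', '0.136', '0.135']
404 ['0.139', '0.139', '0.139', '0.132', '0.132', '0.133', '0.132', '0.010', '0.133', '0.133', '0.132', '0.140', '0.139', '0.139', '0.139']
416 ['0.140', '0.143', '0.142', '0.137', '0.137', '0.135', '0.137', '0.137', '0.137', '0.136', '0.136', '0.142', '0.142', '0.141', '0.143']
238 350 [ 0.4446 -0.2638  0.094 ]
242 300 [ 0.4415 -0.2553  0.076 ]
325 350 [ 0.4722 -0.2515  0.0972]
320 300 [ 0.4694 -0.2438  0.0788]
280 300 [ 0.4595 -0.2618  0.0563]
```

View pics/w3c.png

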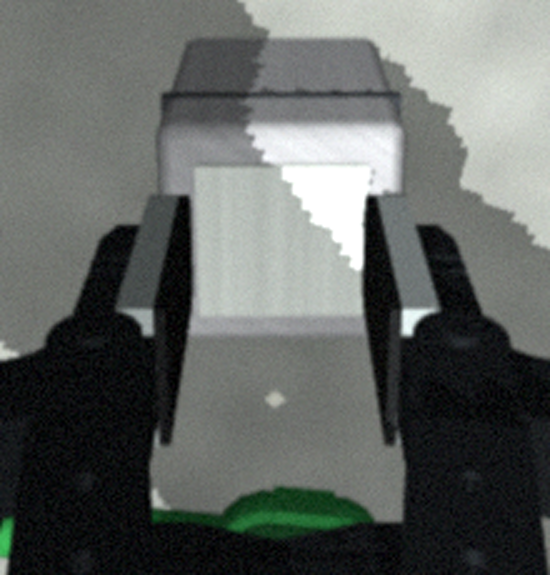

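Run:
```python
from h import *
from scipy.spatial.transform import Rotation as R
for n,ee,rv in [("w1",[.5032,-.3025,.3308],[-3.096,-.53,-.001]),("w2",[.4594,-.256,.1929],[3.093,.524,.01]),("w3",[.4579,-.2548,.03],[-3.097,-.525,0])]:
    p,d,K,T=load(n); P=cloud(d,K,T); M=R.from_rotvec(rv).as_matrix()
    q=(P-np.array(ee))@M   # tool frame
    m=(d>0)&(d<0.2)&(abs(q[...,0])<.08)&(abs(q[...,1])<.03)
    if n=="w3": m&=P[...,2]>.061
    for sgn in (-1,1):
        r=q[m&(q[...,0]*sgn>0)&(abs(q[...,0])>.012)]; 
        print(n,sgn,len(r),"max tool z",np.sort(r[:,2])[-5:], "at",r[np.argsort(r[:,2])[-3:]].round(4).tolist(), "cam in tool",(T[:3,3]-ee)@M)
```

```text
w1 -1 15156 max tool z [-0.0409 -0.0409 -0.0409 -0.0407 -0.0404] at [[-0.0433, -0.0045, -0.0409], [-0.0435, 0.0017, -0.0407], [-0.0435, -0.0038, -0.0404]] cam in tool [-0.0007 -0.0809 -0.1708]
w1 1 14930 max tool z [-0.0414 -0.0413 -0.0413 -0.0409 -0.0402] at [[0.042, -0.0029, -0.0413], [0.042, -0.0041, -0.0409], [0.0422, 0.0047, -0.0402]] cam in tool [-0.0007 -0.0809 -0.1708]
w2 -1 17030 max tool z [-0.0293 -0.0293 -0.0291 -0.029  -0.0289] at [[-0.0182, -0.006, -0.0291], [-0.0182, 0.0065, -0.029], [-0.0182, 0.0075, -0.0289]] cam in tool [-0.0007 -0.081  -0.1707]
w2 1 16803 max tool z [-0.0294 -0.0291 -0.029  -0.0288 -0.0286] at [[0.0169, 0.0054, -0.029], [0.017, 0.007, -0.0288], [0.0169, -0.0072, -0.0286]] cam in tool [-0.0007 -0.081  -0.1707]
w3 -1 16938 max tool z [-0.0314 -0.0313 -0.0313 -0.0311 -0.0311] at [[-0.0157, 0.006, -0.0313], [-0.0156, 0.0032, -0.0311], [-0.0157, -0.0108, -0.0311]] cam in tool [-0.0006 -0.0809 -0.1707]
w3 1 16690 max tool z [-0.0314 -0.0312 -0.0312 -0.0311 -0.0311] at [[0.0144, 0.0026, -0.0312], [0.0144, 0.0017, -0.0311], [0.0144, 0.0007, -0.0311]] cam in tool [-0.0006 -0.0809 -0.1707]
```

The wrist depth shows the fingertips about 28–41 mm behind the reported TCP, at about z 0.061. They closed just above the canister top (0.057). I'll work with that measured offset from here on.

Call:
send_rows(
  increments="0.075 0 0 0.01 0 0 0;0.075 0 0 0 0 0 0;0.075 0 0 0 0 0 0;0.075 0 0 0 0 0 0;0.075 0 0 0 0 0 0;0.075 0 0 0 0 0 0;0.075 0 0 -0.01 0 0 0;0.075 0 0 -0.01 0 0 0;0.075 0 0 -0.01 0 0 0;0.075 0 0 -0.008 0 0 0;0.035 0 0 0 0 0 0;0.035 0 0 0 0 0 0;0.035 0 0 0 0 0 0;0.035 0 0 0 0 0 0;0.035 0 0 0 0 0 0;0.035 0 0 0 0 0 0;0.035 0 0 0 0 0 0;0.035 0 0 0 0 0 0",
  force=40,
)

```text
time_s: 7.88
ee_pos: [0.458, -0.2549, 0.0021]
tool_rot: [3.097, 0.525, 0.0]
wrist_force: [-0.7, 0.7, -1.1]
width: 0.0433
```

Call:
send_rows(
  increments="0.035 0 0 0.01 0 0 0;0.035 0 0 0.02 0 0 0;0.035 0 0 0.03 0 0 0;0.035 0 0 0.03 0 0 0;0.035 0 0 0.03 0 0 0;0.035 0 0 0.03 0 0 0;0.035 0.005 0.015 0.01 0 0 -0.017;0.035 0.005 0.015 0.01 0 0 -0.017;0.035 0.005 0.015 0.01 0 0 -0.017;0.035 0.005 0.015 0.01 0 0 -0.017;0.035 0.005 0.015 0.01 0 0 -0.017;0.035 0.005 0.015 0.01 0 0 -0.017;0.035 0.005 0.015 0.01 0 0 -0.017;0.035 0.005 0.015 0.01 0 0 -0.017;0.035 0 0 0 0 0 0;0.035 0 0 0 0 0 0;0.035 0 0 0 0 0 0",
)

```text
time_s: 9.3
ee_pos: [0.4973, -0.1354, 0.232]
tool_rot: [3.125, 0.314, -0.001]
wrist_force: [-0.4, 0.1, -1.1]
width: 0.0437
```

```bash
python3 w.py w4
```

```text
9.3 [ 0.4973 -0.1354  0.232 ] jaw ang 11.467115838114893 toolz [-0.0005 -0.0005 -1.    ] w 0.0437067267746214 F [-0.3977  0.1166 -1.0693]
cam [ 0.4806 -0.0563  0.4027] 364.2653998475558
table z -0.0002456652348732935
[  293     0   161   200 24988] zmax 0.037 col [111. 201. 151.] all [ 0.5656 -0.0487] [0.146 0.191] 11.7 top [ 0.5662 -0.0508] [0.145 0.186] 11.7
[ 133   76   98   93 3184] zmax 0.033 col [ 13. 200. 175.] all [ 0.3885 -0.1025] [0.073 0.072] 28.6 top [ 0.3885 -0.1025] [0.073 0.072] 28.7
[ 535  104   25   81 1028] zmax 0.012 col [111. 212. 146.] all [ 0.7719 -0.0515] [0.026 0.087] 23.0 top [ 0.7719 -0.0515] [0.026 0.087] 23.0
[  49  181   80   74 3585] zmax 0.033 col [84. 96.  7.] all [ 0.2996 -0.2248] [0.074 0.073] 5.1 top [ 0.2996 -0.2249] [0.074 0.073] 5.2
[ 468  216   79   74 3669] zmax 0.033 col [90. 85.  9.] all [ 0.7662 -0.1731] [0.074 0.073] 20.4 top [ 0.7662 -0.1731] [0.074 0.073] 20.4
[400 398  19  15 170] zmax 0.019 col [ 36.  20. 180.] all [ 0.7296 -0.4138] [0.015 0.028] 86.3 top [ 0.7297 -0.4141] [0.027 0.015] 2.1
```

View pics/w4.png

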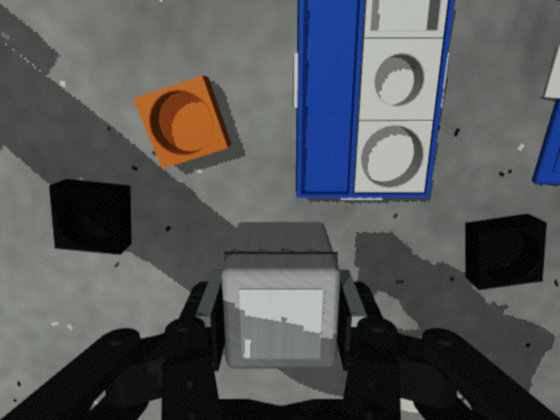

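Call:
send_rows(
  increments="0.035 0.002 0.02 0 0 0 0;0.035 0.003 0.02 0 0 0 0;0.035 0.003 0.02 0 0 0 0;0.035 0.003 0.02 0 0 0 0;0.035 0.003 0.02 0 0 0 0;0.035 0 0 0 0 0 0;0.035 0 0 0 0 0 0",
)

```text
time_s: 9.93
ee_pos: [0.5116, -0.0348, 0.2316]
tool_rot: [-3.126, -0.316, 0.002]
wrist_force: [-0.6, -0.7, -1.4]
width: 0.0432
```

```bash
python3 w.py w5 | head -3
cat > bento.py <<'E'
from h import *
import sys
from scipy.optimize import minimize
p,d,K,T=load(sys.argv[1]); P=cloud(d,K,T)
x,y,z=P[...,0],P[...,1],P[...,2]
near=(np.hypot(x-.5625,y+.027)<.17)&(d>0)
# silhouette of box: z>0.031 filled -> rect
m=(near&(z>0.031)&(z<0.042)).astype(np.uint8)
k,l,st,_=cv2.connectedComponentsWithStats(m); i=1+np.argmax(st[1:,4]); 
q=P[l==i][:,:2]
yaw=None
# fit by coverage: model rim mask
def res(a):
    c,s=np.cos(a[2]),np.sin(a[2]); X=(q[:,0]-a[0])*c+(q[:,1]-a[1])*s; Y=-(q[:,0]-a[0])*s+(q[:,1]-a[1])*c
    out=(abs(X)>.069)|(abs(Y)>.115); 
    inl=((X<-.016)&(X>-.064)&(abs(Y)<.110))
    w=((X-.027)**2+Y**2<.022**2)|((X-.027)**2+(Y+.073)**2<.030**2)|((abs(X-.027)<.029)&(abs(Y-.073)<.029))
    return (out.sum()+inl.sum()+w.sum())/len(X)
best=min(((res((a,b,t)),a,b,t) for a in np.arange(.552,.574,.001) for b in np.arange(-.038,-.016,.001) for t in np.radians(np.arange(10,13.6,.5))),key=lambda r:r[0])
print("bento",best[:3],np.degrees(best[3]))
r=minimize(lambda a:res(a),best[1:],method="Nelder-Mead",options=dict(initial_simplex=[np.array(best[1:])+v for v in ([0,0,0],[.001,0,0],[0,.001,0],[0,0,.01])]))
a=r.x; print(a,r.fun); R_=np.array([[np.cos(a[2]),-np.sin(a[2])],[np.sin(a[2]),np.cos(a[2])]])
for n,o in dict(sq=(.027,.073),nar=(.027,0),wide=(.027,-.073),ledge=(-.04,0)).items(): print(n,a[:2]+R_@np.array(o))
# measured well floors
for n,o in dict(sq=(.027,.073),nar=(.027,0),wide=(.027,-.073)).items():
    c=a[:2]+R_@np.array(o); mm=(np.hypot(x-c[0],y-c[1])<.02); print(n,"floor z",np.nanmedian(z[mm]))
E
python3 bento.py w5
```

```text
9.9333 [ 0.5116 -0.0348  0.2316] jaw ang 11.531907291464847 toolz [-0.001 -0.    -1.   ] w 0.04318056834462671 F [-0.6041 -0.7292 -1.3533]
cam [0.4948 0.0443 0.4024] 364.2653998475558
table z -0.00022412017761669345
bento (np.float64(0.0198482194979568), np.float64(0.561), np.float64(-0.02599999999999999)) 11.5
[ 0.5614 -0.0265  0.2044] 0.015372640591554777
sq [0.573  0.0505]
nar [ 0.5878 -0.021 ]
wide [ 0.6026 -0.0925]
ledge [ 0.5222 -0.0346]
sq floor z 0.007657465253432694
nar floor z 0.007689836574632514
wide floor z 0.007655142650603242
```

View pics/w5.png

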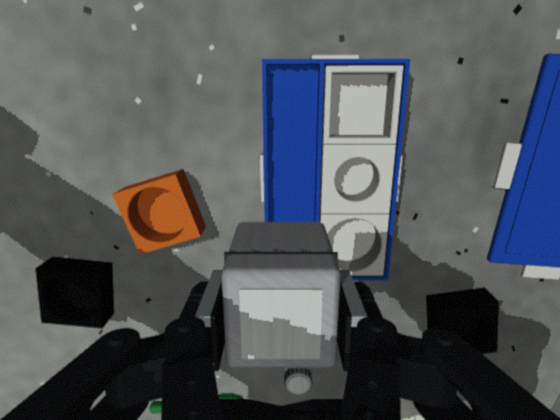

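Call:
send_rows(
  increments="0.035 0.0102 0.0142 0 0 0 0;0.035 0.0102 0.0142 0 0 0 0;0.035 0.0102 0.0142 0 0 0 0;0.035 0.0102 0.0142 -0.03 0 0 0;0.035 0.0102 0.0142 -0.03 0 0 0;0.035 0.0102 0.0142 -0.03 0 0 0;0.035 0 0 -0.03 0 0 0;0.035 0 0 -0.02 0 0 0;0.035 0 0 0 0 0 0;0.035 0 0 0 0 0 0;0.035 0 0 0 0 0 0",
)

```text
time_s: 10.9
ee_pos: [0.5739, 0.0494, 0.0931]
tool_rot: [3.126, 0.311, 0.002]
wrist_force: [-0.0, 0.4, -0.9]
width: 0.0431
```

```bash
python3 w.py w6 | head -2
```

```text
10.9 [0.5739 0.0494 0.0931] jaw ang 11.37447666532236 toolz [ 0.0012 -0.0002 -1.    ] w 0.04313632422827018 F [-0.0494  0.361  -0.9476]
cam [0.557  0.1285 0.2639] 364.2653998475558
```

View pics/w6.png

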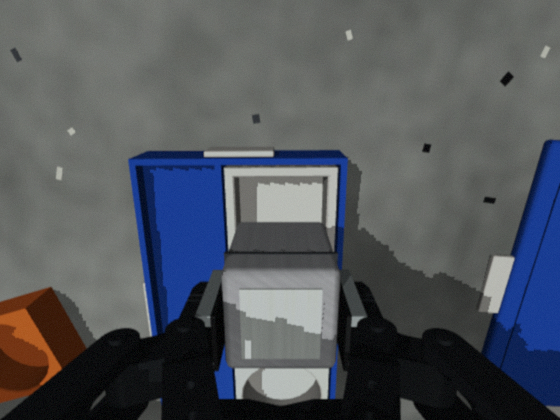

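The canister at u 280 lines up with the well at u 281, so I'm lowering it.

Call:
send_rows(
  increments="0.035 -0.0005 0.001 -0.02 0 0 0;0.035 0 0 -0.02 0 0 0;0.035 0 0 -0.016 0 0 0;0.035 0 0 -0.012 0 0 0;0.035 0 0 -0.008 0 0 0;0.035 0 0 -0.004 0 0 0;0.035 0 0 0 0 0 0;0.035 0 0 0 0 0 0",
)

```text
time_s: 11.62
ee_pos: [0.5731, 0.0515, 0.0127]
tool_rot: [-3.126, -0.314, -0.001]
wrist_force: [-0.4, 0.2, -1.9]
width: 0.0431
```

Call:
send_rows(
  increments="0.035 0 0 -0.002 0 0 0;0.043 0 0 0 0 0 0;0.045 0 0 0 0 0 0;0.05 0 0 0 0 0 0;0.06 0 0 0 0 0 0;0.065 0 0 0 0 0 0;0.065 0 0 0 0 0 0;0.065 0 0 0.01 0 0 0;0.065 0 0 0.02 0 0 0;0.065 0 0 0.03 0 0 0;0.065 0 0 0.04 0 0 0;0.065 0 0 0.04 0 0 0;0.065 0 -0.02 0.02 0 0 0;0.065 0 -0.02 0 0 0 0;0.065 0 -0.02 0 0 0 0;0.065 0 0 0 0 0 0",
)

```text
time_s: 12.95
ee_pos: [0.5726, -0.0138, 0.1711]
tool_rot: [3.124, 0.305, 0.001]
wrist_force: [0.1, -0.5, -0.2]
width: 0.065
```

```bash
python3 w.py w7
```

```text
12.95 [ 0.5726 -0.0138  0.1711] jaw ang 11.160912904909443 toolz [ 0.0009 -0.003  -1.    ] w 0.06495660055974202 F [ 0.0833 -0.521  -0.1725]
cam [0.556  0.0658 0.3416] 364.2653998475558
table z -0.00025780517352014254
[  459    54   101   246 17072] zmax 0.013 col [111. 212. 145.] all [0.8125 0.0284] [0.108 0.231] 7.2 top [0.8125 0.0284] [0.108 0.231] 7.2
[  175    58   177   260 36773] zmax 0.065 col [111. 191. 149.] all [ 0.5615 -0.0267] [0.146 0.238] 11.2 top [0.5722 0.0503] [0.044 0.044] 11.3
[  13  192  117   97 4885] zmax 0.033 col [ 11. 207. 111.] all [ 0.3888 -0.1026] [0.074 0.073] 29.0 top [ 0.3888 -0.1027] [0.074 0.072] 28.7
[   0  297   32   75 1840] zmax 0.033 col [ 77.5 102.    5. ] all [ 0.3207 -0.2223] [0.034 0.073] 4.0 top [ 0.3283 -0.2217] [0.018 0.073] 3.8
[428 325  41  23 559] zmax 0.032 col [ 83. 128.   6.] all [ 0.7732 -0.1334] [0.03  0.012] 2.2 top [ 0.7744 -0.1333] [0.028 0.012] 2.2
[230 386  28  15 300] zmax 0.025 col [83. 26. 79.] all [ 0.5771 -0.259 ] [0.031 0.015] 12.6 top [ 0.5779 -0.2556] [0.028 0.008] 6.5
```

View pics/w7.png

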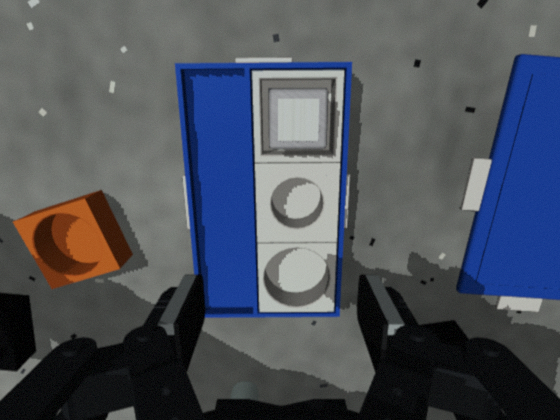

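Call:
send_rows(
  increments="0.06 0 -0.015 0 0 0 0;0.06 0 -0.0217 0 0 0 0;0.06 0.0006 -0.0217 0 0 0 0;0.06 0.0006 -0.0217 0 0 0 0;0.06 0.0006 -0.0217 0 0 0 0;0.06 0.0006 -0.0217 0 0 0 0;0.06 0.0006 -0.0217 0 0 0 0;0.06 0.0006 -0.0217 0 0 0 0;0.06 0.0006 -0.0217 0 0 0 0;0.06 0.0006 -0.0217 0 0 0 0;0.06 0.0006 -0.0217 0 0 0 0;0.06 0.0006 -0.0217 -0.02 0 0 0;0.06 0 0 -0.03 0 0 0;0.06 0 0 -0.02 0 0 0;0.06 0 0 0 0 0 0;0.06 0 0 0 0 0 0",
)

```text
time_s: 14.33
ee_pos: [0.5784, -0.2611, 0.0997]
tool_rot: [-3.124, -0.315, 0.002]
wrist_force: [0.3, 0.4, 0.9]
width: 0.0603
```

```bash
python3 w.py w8
```

```text
14.3333 [ 0.5784 -0.2611  0.0997] jaw ang 11.526467210377913 toolz [-0.0016  0.0015 -1.    ] w 0.06033850901935399 F [0.2745 0.4225 0.9031]
cam [ 0.5618 -0.1823  0.2707] 364.2653998475558
table z -0.00030789586600096785
[ 214    0  243   42 8743] zmax 0.037 col [111. 202. 148.] all [ 0.583  -0.1318] [0.138 0.024] 13.0 top [ 0.5834 -0.1337] [0.138 0.019] 11.6
[ 511   93   49  116 4209] zmax 0.033 col [90. 93.  7.] all [ 0.7473 -0.1807] [0.035 0.073] 21.3 top [ 0.7407 -0.1832] [0.02  0.073] 20.8
[ 255  197   52   67 2703] zmax 0.060 col [ 80.   8. 151.] all [ 0.5789 -0.2672] [0.033 0.032] 18.5 top [ 0.579  -0.2673] [0.033 0.032] 18.5
[ 401  292  115   68 2905] zmax 0.018 col [ 37.  22. 105.] all [ 0.743  -0.3204] [0.043 0.11 ] 82.4 top [ 0.7444 -0.3186] [0.039 0.111] 77.9
[  38  297  128   27 1809] zmax 0.015 col [ 66. 170.  95.] all [ 0.4529 -0.3817] [0.107 0.024] 18.3 top [ 0.4527 -0.3814] [0.106 0.023] 18.3
[418 404  27  11 194] zmax 0.018 col [ 37.  22. 102.] all [ 0.7455 -0.4153] [0.023 0.009] 6.4 top [ 0.7455 -0.4153] [0.023 0.009] 6.4
```

View pics/w8.png

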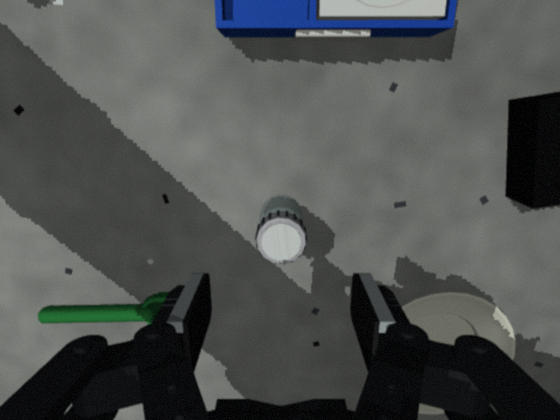

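Call:
send_rows(
  increments="0.06 0 -0.006 -0.01 0 0 0;0.06 0 0 -0.02 0 0 0;0.06 0 0 -0.025 0 0 0;0.06 0 0 -0.02 0 0 0;0.06 0 0 -0.013 0 0 0;0.06 0 0 -0.008 0 0 0;0.06 0 0 0 0 0 0;0.045 0 0 0 0 0 0;0.025 0 0 0 0 0 0;0.025 0 0 0 0 0 0;0.025 0 0 0 0 0 0;0.025 0 0 0 0 0 0;0.025 0 0 0 0 0 0;0.025 0 0 0 0 0 0;0.025 0 0 0 0 0 0;0.025 0 0 0 0 0 0",
)

```text
time_s: 15.72
ee_pos: [0.5796, -0.2687, 0.0054]
tool_rot: [3.125, 0.313, 0.003]
wrist_force: [-1.3, -0.2, 6.9]
width: 0.0307
```

Call:
send_rows(
  increments="0.025 0 0 0.01 0 0 0;0.025 0 0 0.02 0 0 0;0.025 0 0 0.03 0 0 0;0.025 0 0 0.03 0 0 0;0.025 0 0 0.03 0 0 0;0.025 0.001 0.015 0.01 0 0 0;0.025 0.001 0.021 0 0 0 0;0.025 0.001 0.021 0 0 0 0;0.025 0.001 0.021 0 0 0 0;0.025 0.001 0.021 0 0 0 0;0.025 0.001 0.021 0 0 0 0;0.025 0.001 0.021 0 0 0 0;0.025 0.001 0.021 0 0 0 0;0.025 0 0.021 0 0 0 0;0.025 0 0.021 0 0 0 0;0.025 0 0.021 0 0 0 0;0.025 0 0.021 0 0 0 0;0.025 0 0 0 0 0 0;0.025 0 0 0 0 0 0;0.025 0 0 0 0 0 0",
)

```text
time_s: 17.38
ee_pos: [0.5863, -0.0226, 0.1341]
tool_rot: [3.125, 0.314, -0.001]
wrist_force: [0.8, -0.2, -0.2]
width: 0.0311
```

```bash
python3 w.py w9|head -2
```

```text
17.3833 [ 0.5863 -0.0226  0.1341] jaw ang 11.468283444313633 toolz [-0.0004 -0.0006 -1.    ] w 0.03105035360212049 F [ 0.7724 -0.2433 -0.1973]
cam [0.5695 0.0565 0.3048] 364.2653998475558
```

View pics/w9.png

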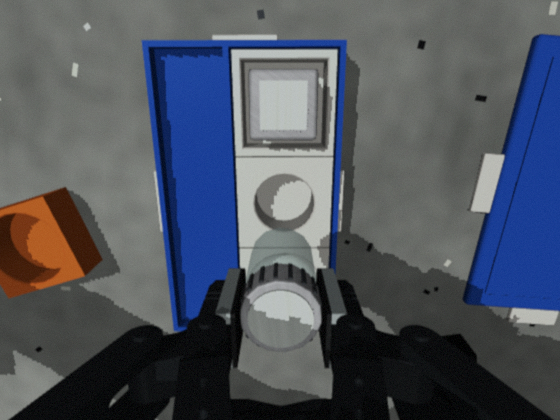

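Call:
send_rows(
  increments="0.025 0.0015 0 -0.02 0 0 0;0.025 0 0 -0.025 0 0 0;0.025 0 0 -0.025 0 0 0;0.025 0 0 -0.02 0 0 0;0.025 0 0 -0.014 0 0 0;0.025 0 0 -0.008 0 0 0;0.025 0 0 -0.006 0 0 0;0.025 0 0 0 0 0 0;0.025 0 0 0 0 0 0",
)

```text
time_s: 18.18
ee_pos: [0.5885, -0.0226, 0.0164]
tool_rot: [3.126, 0.313, 0.001]
wrist_force: [-0.3, 0.7, -0.4]
width: 0.0304
```

Call:
send_rows(
  increments="0.025 0 0 -0.002 0 0 0;0.025 0 0 -0.001 0 0 0;0.031 0 0 0 0 0 0;0.033 0 0 0 0 0 0;0.036 0 0 0 0 0 0;0.045 0 0 0 0 0 0;0.055 0 0 0 0 0 0;0.055 0 0 0 0 0 0;0.055 0 0 0.01 0 0 0;0.055 0 0 0.02 0 0 0;0.055 0 0 0.03 0 0 0;0.06 0 0 0.04 0 0 0;0.065 0 0 0.04 0 0 0;0.065 0 -0.02 0.02 0 0 0;0.065 0 -0.02 0 0 0 0;0.065 0 -0.02 0 0 0 0;0.065 0 0 0 0 0 0",
)

```text
time_s: 19.6
ee_pos: [0.5879, -0.0877, 0.1741]
tool_rot: [3.124, 0.305, 0.001]
wrist_force: [0.4, -0.9, -0.4]
width: 0.0653
```

```bash
python3 w.py w10
python3 - <<'E'
from h import *
p,d,K,T=load("w10"); P=cloud(d,K,T); z=P[...,2]
m=(z>.05)&(z<.075)&(np.hypot(P[...,0]-.588,P[...,1]+.021)<.028)
q=P[m]; print(cv2.minEnclosingCircle(q[:,:2].astype(np.float32)),np.median(q[:,2]))
E
```

```text
19.6 [ 0.5879 -0.0877  0.1741] jaw ang 11.154600592617841 toolz [ 0.0008 -0.0031 -1.    ] w 0.06527559648184184 F [ 0.4336 -0.8918 -0.435 ]
cam [ 0.5714 -0.008   0.3446] 364.2653998475558
table z -0.0002585375551547864
[  170     0   184   247 37555] zmax 0.066 col [111. 176. 158.] all [ 0.5644 -0.0412] [0.146 0.208] 11.8 top [0.5807 0.0085] [0.044 0.094] 11.4
[  467     0    93   231 14527] zmax 0.013 col [111. 211. 153.] all [0.8052 0.0102] [0.092 0.198] 8.4 top [0.8052 0.0102] [0.092 0.198] 8.4
[   0  109  120  105 5397] zmax 0.033 col [ 12. 204. 144.] all [ 0.389  -0.1024] [0.074 0.072] 28.7 top [ 0.389  -0.1024] [0.074 0.072] 28.7
[  0 230  18  77 941] zmax 0.030 col [ 73. 128.   4.] all [ 0.3353 -0.2214] [0.008 0.072] 10.4 top [ 0.3372 -0.2347] [0.003 0.046] 4.4
[ 396  260   83   79 3513] zmax 0.033 col [ 80. 102.   6.] all [ 0.7661 -0.1732] [0.073 0.074] 20.5 top [ 0.7663 -0.1733] [0.073 0.073] 20.7
[328 389  40  13 299] zmax 0.018 col [ 36.  23. 110.] all [ 0.7103 -0.3154] [0.045 0.025] 20.1 top [ 0.7086 -0.3106] [0.045 0.014] 22.5
((0.587761640548706, -0.021616222336888313), 0.01665782369673252) 0.06623834690880631
```

View pics/w10.png

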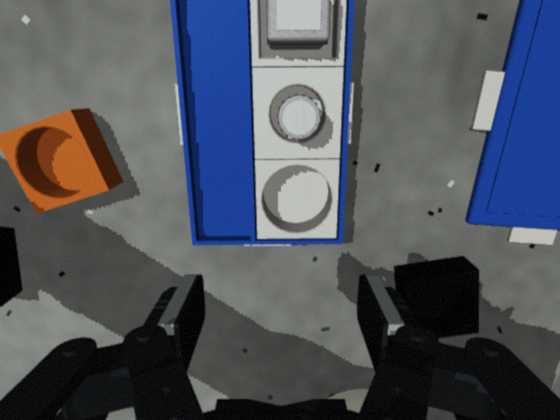

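Call:
send_rows(
  increments="0.04 -0.0076 -0.018 0 0 0 -0.0946;0.04 -0.0076 -0.018 0 0 0 -0.0946;0.04 -0.0076 -0.018 0 0 0 -0.0946;0.04 -0.0076 -0.018 0 0 0 -0.0946;0.04 -0.0076 -0.018 0 0 0 -0.0946;0.04 -0.0076 -0.018 0 0 0 -0.0946;0.04 -0.0076 -0.018 0 0 0 -0.0946;0.04 -0.0076 -0.018 0 0 0 -0.0946;0.04 -0.0076 -0.018 0 0 0 -0.0946;0.04 -0.0076 -0.018 0 0 0 -0.0946;0.04 -0.0076 -0.018 0 0 0 -0.0946;0.04 -0.0076 -0.018 0 0 0 -0.0946;0.04 -0.0076 -0.018 0 0 0 -0.0946;0.04 -0.0076 -0.018 0 0 0 -0.0946;0.04 -0.0076 -0.018 0 0 0 -0.0946;0.04 -0.0076 -0.018 0 0 0 -0.0946;0.04 0 0 0 0 0 0;0.04 0 0 0 0 0 0",
)

```text
time_s: 21.15
ee_pos: [0.4665, -0.3703, 0.1732]
tool_rot: [-2.488, 1.918, 0.0]
wrist_force: [-0.2, 0.7, 0.6]
width: 0.0401
```

```bash
cat > sp.py <<'E'
from h import *
import sys
p,d,K,T=load(sys.argv[1]); P=cloud(d,K,T); hsv=cv2.cvtColor(p,cv2.COLOR_RGB2HSV)
m=(hsv[...,0]>50)&(hsv[...,0]<85)&(hsv[...,1]>100)&(d>0)&(P[...,2]<.06)
k,l,st,_=cv2.connectedComponentsWithStats(m.astype(np.uint8)); m=l==1+np.argmax(st[1:,4])
q=P[m]; c,(w,h),a=cv2.minAreaRect(q[:,:2].astype(np.float32)); print("rect",c,w,h,a)
t=q[q[:,2]>np.percentile(q[:,2],99)-.004]; 
C=q[:,:2]-q[:,:2].mean(0); v=np.linalg.svd(C,full_matrices=False)[2][0]; v*=np.sign(v[0])
for _ in range(3):
    e=(q[:,:2]-np.array(c))@v; h=q[(e<0.005)][:,:2]; mu=h.mean(0); v=np.linalg.svd(h-mu,full_matrices=False)[2][0]; v*=np.sign(v[0])
o=np.array([-v[1],v[0]]); s=h@o; e=q[:,:2]@v
print("handle ang",np.degrees(np.arctan2(v[1],v[0])),"width",np.ptp(s),"mid",(e.max()+e.min())/2*v+(s.max()+s.min())/2*o,"len",np.ptp(e),"z",np.percentile(q[:,2],[2,50,98]))
E
python3 w.py w11|head -2; python3 sp.py w11
```

```text
21.15 [ 0.4665 -0.3703  0.1732] jaw ang -75.27299313881996 toolz [ 0.0001  0.0004 -1.    ] w 0.04011777298796349 F [-0.2156  0.7036  0.6177]
cam [ 0.5427 -0.3493  0.3439] 364.2653998475558
rect (0.4643738567829132, -0.38133248686790466) 0.12717220187187195 0.02996939606964588 17.49576759338379
handle ang 12.714333848763173 width 0.011403821921605717 mid [ 0.4634 -0.3783] len 0.12748082921344556 z [0.0073 0.0102 0.0147]
```

View pics/w11.png

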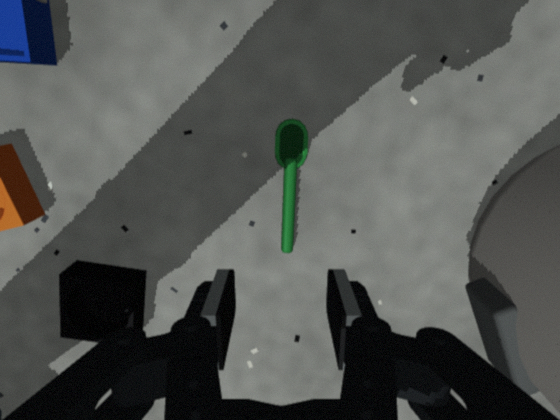

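Call:
send_rows(
  increments="0.04 0.0015 -0.0057 -0.02 0 0 -0.03;0.04 0 0 -0.03 0 0 0;0.04 0 0 -0.03 0 0 0;0.04 0 0 -0.03 0 0 0;0.04 0 0 -0.03 0 0 0;0.04 0 0 -0.025 0 0 0;0.04 0 0 -0.015 0 0 0;0.04 0 0 -0.01 0 0 0;0.04 0 0 -0.005 0 0 0;0.04 0 0 0 0 0 0;0.04 0 0 0 0 0 0",
)

```text
time_s: 22.12
ee_pos: [0.4688, -0.3759, -0.0213]
tool_rot: [-2.459, 1.954, -0.001]
wrist_force: [0.6, 0.2, 0.5]
width: 0.04
```

```bash
python3 w.py w12|head -2
python3 - <<'E'
from rig import bot
import cv2
p,d=bot.grab_frame("side"); cv2.imwrite("pics/s12.png",cv2.resize(p[90:210,330:490,::-1],None,fx=5,fy=5))
E
```

```text
22.1167 [ 0.4688 -0.3759 -0.0213] jaw ang -76.93185025707588 toolz [ 0.001  -0.0002 -1.    ] w 0.03995652057480257 F [0.5988 0.2016 0.5308]
cam [ 0.5455 -0.357   0.1496] 364.2653998475558
```

View pics/w12.png

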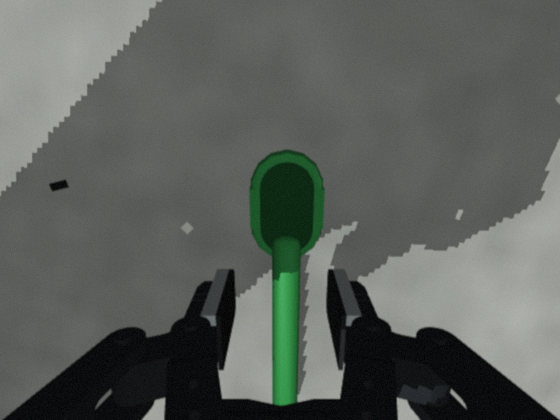

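View pics/s12.png

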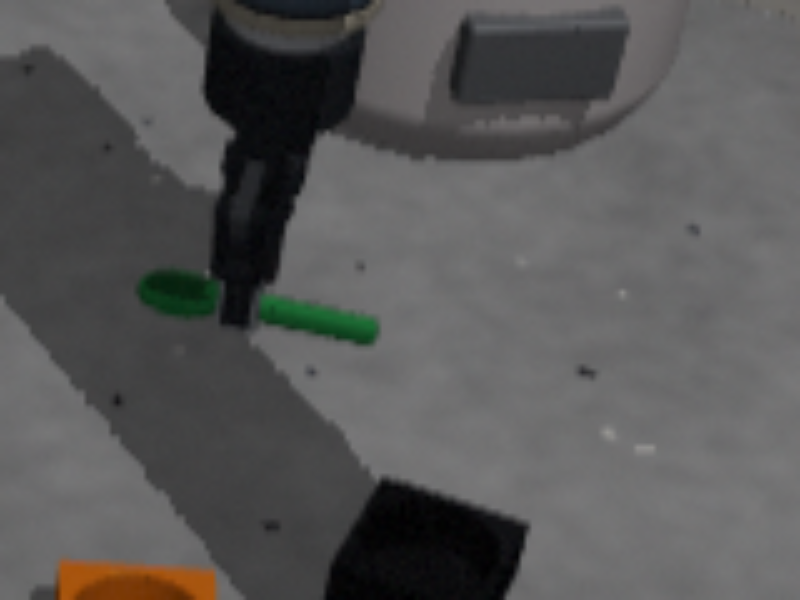

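Call:
send_rows(
  increments="0.006 0 0 0 0 0 0;0.006 0 0 0 0 0 0;0.006 0 0 0 0 0 0;0.006 0 0 0 0 0 0;0.006 0 0 0 0 0 0;0.006 0 0 0 0 0 0;0.006 0 0 0 0 0 0;0.006 0 0 0 0 0 0;0.006 0 0 0.01 0 0 0;0.006 0 0 0.02 0 0 0;0.006 0 0 0.03 0 0 0;0.006 0 0 0.03 0 0 0;0.006 0 0 0.03 0 0 0;0.006 0 0 0.01 0 0 0;0.006 0 0 0 0 0 0;0.006 0 0 0 0 0 0",
)

```text
time_s: 23.55
ee_pos: [0.4681, -0.3761, 0.1085]
tool_rot: [-2.459, 1.955, -0.002]
wrist_force: [-0.5, 0.2, -1.3]
width: 0.0105
```

```bash
python3 w.py w13|head -2; python3 sp.py w13
```

```text
23.55 [ 0.4681 -0.3761  0.1085] jaw ang -76.9848127015642 toolz [ 0.0009 -0.0006 -1.    ] w 0.010525040189146536 F [-0.5183  0.2228 -1.3016]
cam [ 0.5447 -0.3572  0.2793] 364.2653998475558
rect (0.3370738923549652, -0.2424291968345642) 0.0021017356775701046 0.007505093235522509 16.80843162536621
handle ang -79.98244632926641 width 0.0021694076020857267 mid [ 0.3367 -0.2425] len 0.007569230572386509 z [0.0026 0.0049 0.0095]
```

View pics/w13.png

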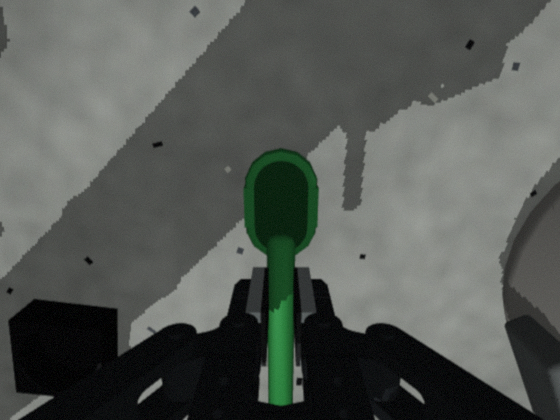

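Call:
send_rows(
  increments="0.006 0.003 0.0192 0.002 0 0 0.086;0.006 0.003 0.0192 0.002 0 0 0.086;0.006 0.003 0.0192 0.002 0 0 0.086;0.006 0.003 0.0192 0.002 0 0 0.086;0.006 0.003 0.0192 0.002 0 0 0.086;0.006 0.003 0.0192 0.002 0 0 0.086;0.006 0.003 0.0192 0.002 0 0 0.086;0.006 0.003 0.0192 0.002 0 0 0.086;0.006 0.003 0.0192 0.002 0 0 0.086;0.006 0.003 0.0192 0.002 0 0 0.086;0.006 0.003 0.0192 0 0 0 0.086;0.006 0.003 0.0192 0 0 0 0.086;0.006 0.003 0.0192 0 0 0 0.086;0.006 0.003 0.0192 0 0 0 0.086;0.006 0.003 0.0192 0 0 0 0.086;0.006 0.003 0.0192 0 0 0 0.086;0.006 0.003 0.0192 0 0 0 0.086;0.006 0.003 0.0192 0 0 0 0.086;0.006 0 0 0 0 0 0;0.006 0 0 0 0 0 0",
)

```text
time_s: 25.27
ee_pos: [0.5212, -0.0293, 0.1266]
tool_rot: [-3.124, -0.323, 0.004]
wrist_force: [-0.6, -0.9, -0.2]
width: 0.0108
```

```bash
python3 w.py w14|head -2
```

```text
25.2667 [ 0.5212 -0.0293  0.1266] jaw ang 11.81242976851763 toolz [-0.0026  0.001  -1.    ] w 0.010781725749180762 F [-0.6499 -0.9164 -0.2376]
cam [0.5043 0.0494 0.2975] 364.2653998475558
```

View pics/w14.png

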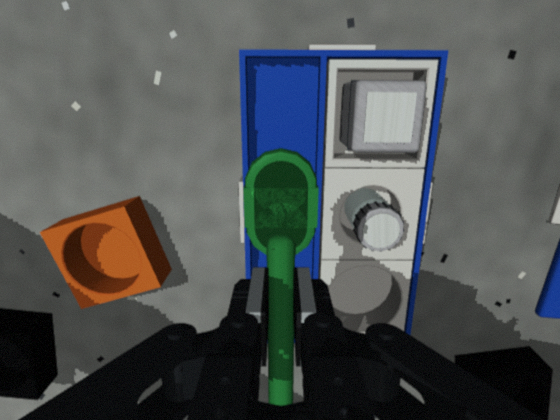

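Call:
send_rows(
  increments="0.006 0.001 0 -0.02 0 0 0;0.006 0 0 -0.025 0 0 0;0.006 0 0 -0.025 0 0 0;0.006 0 0 -0.02 0 0 0;0.006 0 0 -0.013 0 0 0;0.006 0 0 -0.01 0 0 0;0.006 0 0 -0.006 0 0 0;0.006 0 0 -0.002 0 0 0;0.006 0 0 0 0 0 0;0.006 0 0 0 0 0 0",
)

```text
time_s: 26.15
ee_pos: [0.5234, -0.0306, 0.0075]
tool_rot: [3.125, 0.32, 0.001]
wrist_force: [1.3, 0.2, 0.6]
width: 0.0101
```

Call:
send_rows(
  increments="0.006 -0.001 0 -0.002 0 0 0;0.006 0 0 -0.0015 0 0 0;0.006 0 0 0 0 0 0;0.011 0 0 0 0 0 0;0.013 0 0 0 0 0 0;0.015 0 0 0 0 0 0;0.017 0 0 0 0 0 0;0.018 0 0 0 0 0 0;0.018 0 0 0 0 0 0",
)

```text
time_s: 26.9
ee_pos: [0.522, -0.0304, 0.0035]
tool_rot: [3.125, 0.32, -0.0]
wrist_force: [-0.7, 0.1, -0.2]
width: 0.0179
```

Call:
send_rows(
  increments="0.018 0 0 0.01 0 0 0;0.018 0 0 0.02 0 0 0;0.018 0 0 0.03 0 0 0;0.03 0 0 0.04 0 0 0;0.04 0 0 0.04 0 0 0;0.06 0 0 0.02 0 0 0;0.075 0 0 0 0 0 0;0.075 0 0 0 0 0 0",
)

```text
time_s: 27.57
ee_pos: [0.5227, -0.0305, 0.1654]
tool_rot: [3.125, 0.32, 0.005]
wrist_force: [-0.5, -0.4, -1.1]
width: 0.0749
```

```bash
python3 w.py w15|head -2; python3 sp.py w15
```

```text
27.5667 [ 0.5227 -0.0305  0.1654] jaw ang 11.693981001047275 toolz [ 0.0032 -0.0004 -1.    ] w 0.07487420439318364 F [-0.4651 -0.3654 -1.1094]
cam [0.505  0.0485 0.3361] 364.2653998475558
rect (0.5217352509498596, -0.03397928923368454) 0.029267719015479088 0.12776371836662292 11.071611404418945
handle ang -78.5739285577961 width 0.029274396891798837 mid [ 0.5219 -0.0339] len 0.1277806948683589 z [0.0313 0.0341 0.0386]
```

View pics/w15.png

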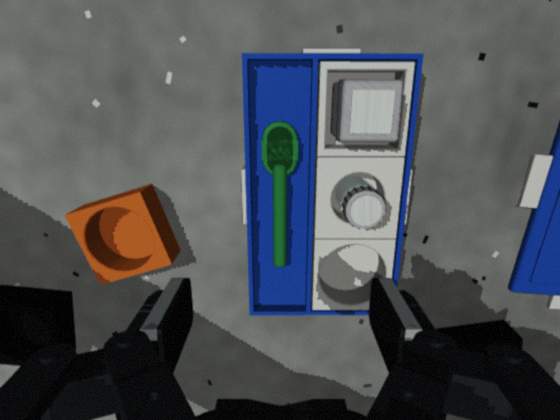

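Call:
send_rows(
  increments="0.07 0.0043 0.015 0.005 0 0 0;0.07 0.0043 0.0208 0.005 0 0 0;0.07 0.0043 0.0208 0.005 0 0 0;0.07 0.0043 0.0208 0.005 0 0 0;0.07 0.0043 0.0208 0.005 0 0 0;0.07 0.0043 0.0208 0.005 0 0 0;0.07 0.0043 0.0208 0 0 0 0;0.07 0.0043 0.0208 0 0 0 0;0.07 0.0043 0.0208 0 0 0 0;0.07 0.0043 0.0208 0 0 0 0;0.07 0.0043 0.0208 0 0 0 0;0.07 0.0043 0.0208 0 0 0 0;0.07 0 0 0 0 0 0;0.07 0 0 0 0 0 0;0.07 0 0 0 0 0 0",
)

```text
time_s: 28.87
ee_pos: [0.573, 0.2124, 0.1923]
tool_rot: [3.124, 0.32, -0.004]
wrist_force: [-0.3, -0.4, 0.1]
width: 0.0699
```

```bash
python3 w.py w16
python3 - <<'E'
from h import *
p,d,K,T=load("w16"); P=cloud(d,K,T); z=P[...,2]
m=(z>.053)&(z<.06)&(np.hypot(P[...,0]-.575,P[...,1]-.25)<.04); q=P[m]; print(cv2.minEnclosingCircle(q[:,:2].astype(np.float32)))
m=(z>.063)&(z<.07)&(np.hypot(P[...,0]-.575,P[...,1]-.25)<.03); q=P[m]; print(cv2.minEnclosingCircle(q[:,:2].astype(np.float32)))
E
```

```text
28.8667 [0.573  0.2124 0.1923] jaw ang 11.713670699608771 toolz [-0.0022 -0.0015 -1.    ] w 0.06992103320431314 F [-0.3407 -0.444   0.0701]
cam [0.5562 0.2916 0.3629] 364.2653998475558
table z -0.0002957680777295191
[232   0  65  22 830] zmax 0.011 col [ 67. 161.  78.] all [0.5274 0.3564] [0.055 0.016] 11.7 top [0.5274 0.3564] [0.055 0.016] 11.7
[ 128   62   84   74 4741] zmax 0.072 col [ 85.   8. 168.] all [0.4675 0.2695] [0.055 0.055] 54.3 top [0.4681 0.2695] [0.054 0.054] 14.2
[ 265  118   57   60 2630] zmax 0.066 col [105.   7. 139.] all [0.5749 0.2512] [0.047 0.048] 58.2 top [0.5748 0.251 ] [0.016 0.015] 9.3
[ 418  280  129   76 6775] zmax 0.013 col [111. 214.  79.] all [0.8201 0.1035] [0.14  0.087] 5.4 top [0.8201 0.1035] [0.14  0.087] 5.4
[  180   283   114   132 11606] zmax 0.065 col [ 90.  15. 117.] all [0.5612 0.0112] [0.13  0.167] 14.2 top [0.5763 0.0285] [0.043 0.091] 11.3
[436 410  28  10 168] zmax 0.013 col [111. 214.  77.] all [ 0.8373 -0.0381] [0.014 0.036] 85.0 top [ 0.8373 -0.0381] [0.014 0.036] 85.0
((0.5748801231384277, 0.2508481740951538), 0.023997657001018524)
((0.5747760534286499, 0.2508432865142822), 0.007930661551654339)
```

View pics/w16.png

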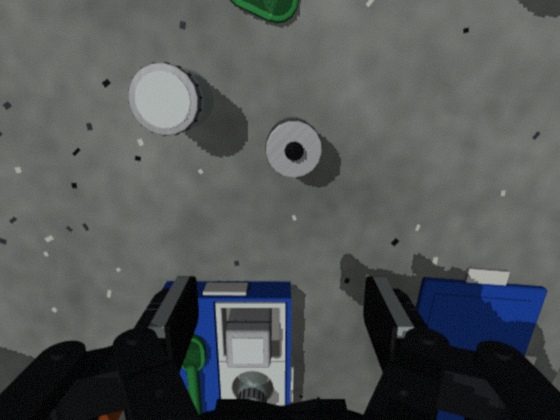

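Call:
send_rows(
  increments="0.07 0.0008 0.0128 0 0 0 0;0.07 0.0005 0.0128 0 0 0 0;0.07 0.0005 0.0128 -0.02 0 0 0;0.07 0 0 -0.025 0 0 0;0.07 0 0 -0.025 0 0 0;0.07 0 0 -0.02 0 0 0;0.07 0 0 -0.01 0 0 0;0.07 0 0 0 0 0 0;0.07 0 0 0 0 0 0;0.07 0 0 0 0 0 0",
)

```text
time_s: 29.75
ee_pos: [0.5761, 0.2527, 0.0948]
tool_rot: [-3.124, -0.321, -0.003]
wrist_force: [0.0, 0.5, 0.1]
width: 0.0697
```

Call:
send_rows(
  increments="0.07 -0.001 -0.001 -0.02 0 0 0;0.07 0 0 -0.025 0 0 0;0.07 0 0 -0.02 0 0 0;0.07 0 0 -0.015 0 0 0;0.07 0 0 -0.008 0 0 0;0.07 0 0 -0.004 0 0 0;0.07 0 0 0 0 0 0;0.055 0 0 0 0 0 0;0.04 0 0 0 0 0 0;0.04 0 0 0 0 0 0;0.04 0 0 0 0 0 0;0.04 0 0 0 0 0 0;0.04 0 0 0 0 0 0;0.04 0 0 0 0 0 0;0.04 0 0 0 0 0 0;0.04 0 0 0 0 0 0",
)

```text
time_s: 31.08
ee_pos: [0.5752, 0.2513, 0.003]
tool_rot: [-3.125, -0.32, -0.003]
wrist_force: [-0.9, -0.0, 6.5]
width: 0.0467
```

Call:
send_rows(
  increments="0.04 0 0 0.01 0 0 0;0.04 0 0 0.02 0 0 0;0.04 0 0 0.03 0 0 0;0.04 0 0 0.03 0 0 0;0.04 0 0 0.03 0 0 0;0.04 0 0 0.025 0 0 0;0.04 0 0 0 0 0 0;0.04 0 0 0 0 0 0",
)

```text
time_s: 31.75
ee_pos: [0.5752, 0.2512, 0.1488]
tool_rot: [-3.124, -0.32, -0.005]
wrist_force: [0.5, -0.7, -2.0]
width: 0.0467
```

Call:
send_rows(
  increments="0.04 0.001 -0.015 0 0 0 0;0.04 0.0018 -0.0219 0 0 0 0;0.04 0.0018 -0.0219 0 0 0 0;0.04 0.0018 -0.0219 0 0 0 0;0.04 0.0018 -0.0219 0 0 0 0;0.04 0.0018 -0.0219 0 0 0 0;0.04 0.0018 -0.0219 0 0 0 0;0.04 0.0018 -0.0219 0 0 0 0;0.04 0.0018 -0.0219 0 0 0 0;0.04 0.0018 -0.0219 0 0 0 0;0.04 0.0018 -0.0219 0 0 0 0;0.04 0.0018 -0.0219 0 0 0 0;0.04 0.0018 -0.0219 0 0 0 0;0.04 0.0018 -0.0219 0 0 0 0;0.04 0.0018 -0.0219 0 0 0 0;0.04 0.0018 -0.0219 0 0 0 0;0.04 0 0 0 0 0 0;0.04 0 0 0 0 0 0;0.04 0 0 0 0 0 0",
)

```text
time_s: 33.33
ee_pos: [0.6018, -0.092, 0.1457]
tool_rot: [-3.124, -0.321, 0.002]
wrist_force: [-0.3, 0.3, -1.1]
width: 0.0468
```

```bash
python3 w.py w17|head -2
```

```text
33.3333 [ 0.6018 -0.092   0.1457] jaw ang 11.728983706522872 toolz [-0.0014  0.0008 -1.    ] w 0.04677601664703562 F [-0.2715  0.2821 -1.0981]
cam [ 0.5848 -0.0132  0.3166] 364.2653998475558
```

View pics/w17.png

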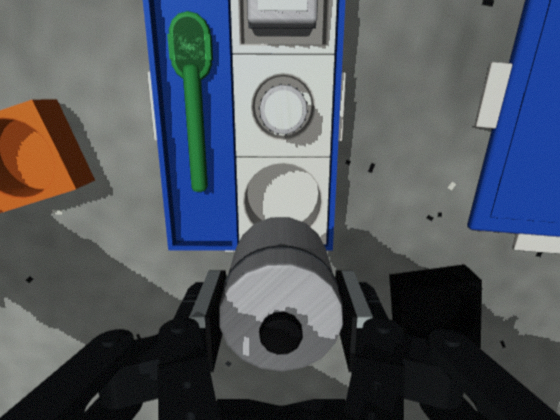

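Call:
send_rows(
  increments="0.04 0.001 0 -0.02 0 0 0;0.04 0 0 -0.025 0 0 0;0.04 0 0 -0.025 0 0 0;0.04 0 0 -0.025 0 0 0;0.04 0 0 -0.018 0 0 0;0.04 0 0 -0.01 0 0 0;0.04 0 0 -0.006 0 0 0;0.04 0 0 -0.004 0 0 0;0.04 0 0 0 0 0 0;0.04 0 0 0 0 0 0",
)

```text
time_s: 34.22
ee_pos: [0.604, -0.0925, 0.0143]
tool_rot: [3.125, 0.321, 0.002]
wrist_force: [-0.3, -0.5, -1.2]
width: 0.0467
```

Call:
send_rows(
  increments="0.04 -0.001 0 -0.002 0 0 0;0.04 0 0 -0.001 0 0 0;0.046 0 0 0 0 0 0;0.049 0 0 0 0 0 0;0.053 0 0 0 0 0 0;0.058 0 0 0 0 0 0;0.062 0 0 0 0 0 0;0.062 0 0 0 0 0 0;0.062 0 0 0.01 0 0 0;0.062 0 0 0.02 0 0 0;0.062 0 0 0.03 0 0 0;0.062 0 0 0.04 0 0 0;0.062 0 0 0.04 0 0 0;0.062 0 0 0.02 0 0 0;0.062 0 -0.02 0.02 0 0 0;0.062 0 -0.02 0.02 0 0 0;0.062 0 -0.02 0.02 0 0 0;0.062 0 0 0 0 0 0;0.062 0 0 0 0 0 0",
)

```text
time_s: 35.8
ee_pos: [0.6027, -0.1541, 0.2321]
tool_rot: [3.125, 0.317, 0.004]
wrist_force: [0.3, 0.7, 0.0]
width: 0.0624
```

```bash
python3 w.py w18|head -2; python3 bento.py w18; python3 sp.py w18
python3 - <<'E'
from rig import bot
from h import *
p,d,K,T=load("w18"); P=cloud(d,K,T); z=P[...,2]
for n,c,r in (("sq",(.573,.0505),.035),("jar",(.588,-.021),.025),("rnd",(.6026,-.0925),.03)):
    m=(z>.058)&(z<.08)&(np.hypot(P[...,0]-c[0],P[...,1]-c[1])<r); q=P[m]
    zt=np.percentile(q[:,2],[5,50,95]); 
    A=np.c_[q[:,:2],np.ones(len(q))]; k=q[:,2]<zt[1]+.003; 
    print(n,cv2.minEnclosingCircle(q[k][:,:2].astype(np.float32)),zt,"slope",np.linalg.lstsq(A[k],q[k][:,2],rcond=None)[0][:2])
for n in("top","side"):
    p,d=bot.grab_frame(n); c=bot.camera_info(n); np.savez(n+"9.npz",p=p,d=d,K=c["mtx"],T=c["T"]); cv2.imwrite(f"pics/{n}9.png",p[:,:,::-1])
    P0=cloud(*load(n+"0")[1:]); P9=cloud(d,c["mtx"],c["T"])
    for nm,cc,r in (("jarbig",(.4683,.268),.04),("spoonlong",(.462,.38),.11)):
        o=[]
        for Q in(P0,P9):
            m=(Q[...,2]>.009)&(Q[...,2]<.09)&(np.hypot(Q[...,0]-cc[0],Q[...,1]-cc[1])<r)
            if nm=="spoonlong": m&=Q[...,1]>.325
            o.append(Q[m].mean(0))
        print(n,nm,o[1]-o[0])
E
```

```text
35.8 [ 0.6027 -0.1541  0.2321] jaw ang 11.571251884183107 toolz [ 0.0023 -0.0008 -1.    ] w 0.06238862046005003 F [0.2822 0.6937 0.0379]
cam [ 0.5853 -0.0749  0.4028] 364.2653998475558
bento (np.float64(0.0), np.float64(0.561), np.float64(-0.02799999999999999)) 13.0
[ 0.561  -0.028   0.2269] 0.0
sq [0.5709 0.0492]
nar [ 0.5873 -0.0219]
wide [ 0.6037 -0.0931]
ledge [ 0.522 -0.037]
sq floor z nan
nar floor z 0.06579749919644967
wide floor z 0.06393820980534601
rect (0.5261375904083252, -0.05147700756788254) 0.02694893628358841 0.09234347939491272 12.127562522888184
handle ang -78.64434061246337 width 0.026960852522303347 mid [ 0.5255 -0.0515] len 0.09251545365445306 z [0.0317 0.0371 0.0391]
  return np.nanmean(a, axis, out=out, keepdims=keepdims)
Traceback (most recent call last):
IndexError: index -1 is out of bounds for axis 0 with size 0
```

View pics/w18.png

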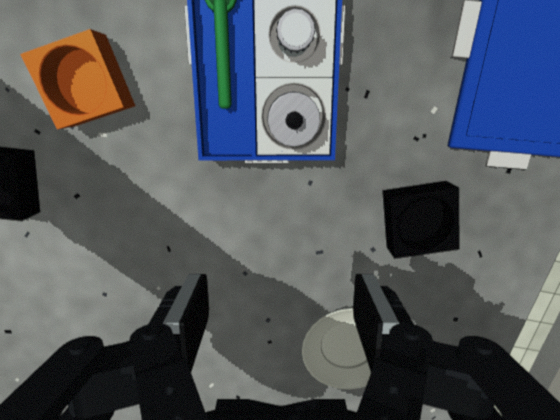

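Call:
send_rows(
  increments="0.062 -0.005 0.02 0.01 0 0 0;0.062 -0.005 0.02 0.01 0 0 0;0.062 -0.005 0.02 0.01 0 0 0;0.062 -0.005 0.02 0.01 0 0 0;0.062 -0.005 0.02 0.01 0 0 0;0.062 -0.005 0.01 0.01 0 0 0;0.062 0 0 0 0 0 0;0.062 0 0 0 0 0 0;0.062 0 0 0 0 0 0",
)

```text
time_s: 36.6
ee_pos: [0.5723, -0.0441, 0.2897]
tool_rot: [3.125, 0.319, -0.002]
wrist_force: [0.0, -0.3, -0.0]
width: 0.062
```

```bash
python3 w.py w19|head -2;  python3 sp.py w19
python3 - <<'E'
from rig import bot
from h import *
p,d,K,T=load("w19"); P=cloud(d,K,T); z=P[...,2]
for n,c,r in (("sq",(.573,.0505),.035),("jar",(.588,-.021),.025),("rnd",(.6026,-.0925),.03)):
    m=(z>.059)&(z<.08)&(np.hypot(P[...,0]-c[0],P[...,1]-c[1])<r); q=P[m]
    zt=np.percentile(q[:,2],[5,50,95]); 
    A=np.c_[q[:,:2],np.ones(len(q))]; k=q[:,2]<zt[1]+.003; 
    print(n,cv2.minEnclosingCircle(q[k][:,:2].astype(np.float32)),zt,"slope",np.linalg.lstsq(A[k],q[k][:,2],rcond=None)[0][:2])
for n in("top","side"):
    p,d=bot.grab_frame(n); c=bot.camera_info(n); np.savez(n+"9.npz",p=p,d=d,K=c["mtx"],T=c["T"]); cv2.imwrite(f"pics/{n}9.png",p[:,:,::-1])
    P0=cloud(*load(n+"0")[1:]); P9=cloud(d,c["mtx"],c["T"])
    for nm,cc,r in (("jarbig",(.4683,.268),.04),("spoonlong",(.462,.38),.11)):
        o=[]
        for Q in(P0,P9):
            m=(Q[...,2]>.009)&(Q[...,2]<.09)&(np.hypot(Q[...,0]-cc[0],Q[...,1]-cc[1])<r)
            if nm=="spoonlong": m&=Q[...,1]>.325
            o.append(Q[m].mean(0))
        print(n,nm,o[1]-o[0])
E
```

```text
36.6 [ 0.5723 -0.0441  0.2897] jaw ang 11.645113684211669 toolz [-0.0011 -0.0008 -1.    ] w 0.062025489718842225 F [ 0.0073 -0.3342 -0.0471]
cam [0.5554 0.035  0.4604] 364.2653998475558
rect (0.521087110042572, -0.034627094864845276) 0.029576370492577553 0.12691251933574677 10.010775566101074
handle ang -77.89732246951219 width 0.029690678013931382 mid [ 0.5226 -0.0344] len 0.126933439827438 z [0.0312 0.0343 0.0388]
sq ((0.5719282627105713, 0.050720855593681335), 0.029507355764508247) [0.0616 0.0641 0.0658] slope [0.0021 0.0015]
jar ((0.5875842571258545, -0.02151724509894848), 0.016697073355317116) [0.0639 0.0662 0.0678] slope [ 0.0199 -0.019 ]
rnd ((0.6017476320266724, -0.09305423498153687), 0.0239061638712883) [0.0621 0.0637 0.0736] slope [ 0.0022 -0.0124]
top jarbig [-0.0001  0.0003  0.0004]
top spoonlong [ 0.0036 -0.0001 -0.0003]
side jarbig [-0.     -0.0001  0.0001]
side spoonlong [ 0.0003  0.     -0.0001]
```

View pics/w19.png

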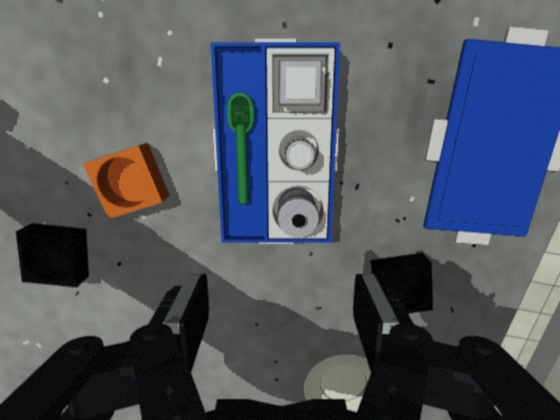

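View pics/side9.png

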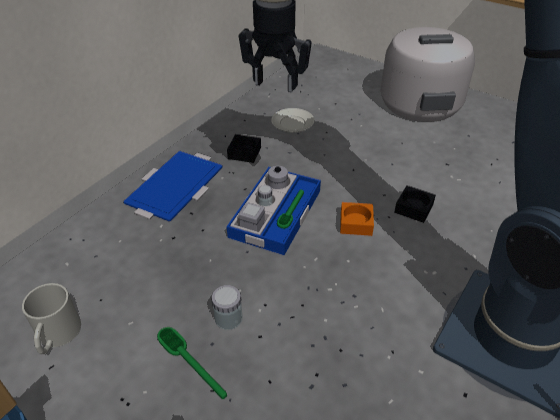

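Everything is seated with tops at the expected heights, and nothing is touching the robot. I'm handing the job in.

```bash
python3 -c "
from rig import bot
print(bot.job_done())"
```

```text
the job is handed in; nothing more can be done
None
```

The box is packed, and I handed the job in at about 37 s of the 96 s. No verdict came back.

**Placement, from the last wrist-camera check:**
- **Jar and canisters:** each is within about 1.5 mm of its well's middle. Their tops are at about 64–66 mm, the height expected when standing on the well floors. Slopes measured on the tops are at most about 0.03 rad, so they are upright.
- **Short spoon:** it lies right way up on the ledge, within about 1 mm of the ledge's middle and about 0.01 rad of lengthwise. Its handle top is at about 39 mm, as expected when lying on the ledge floor.
- **Robot:** the gripper is empty and well clear of everything.

**Things left alone:** the fixed cameras show no shift of the bigger jar (under 0.5 mm). The longer spoon reads 0.3 mm from the side camera but 3.6 mm from the top one. I take the top reading as noise, since the arm never went near the spoon. I stayed clear of the look-alike cups.

**What failed or disagreed:**
- **Failed grasps:** the first two grasps at the square canister closed on air. Wrist depth showed the fingertips about 28 mm or more short of the reported tool point, which disagrees with the interface text. I used the measured offset from then on, and every later grasp held first time.
- **Camera mismatch:** the top and side cameras differed by up to about 5 mm in y, so I took positions from the wrist camera.
- **Discarded fit:** one late bento fit failed because the box was partly out of view. I kept the earlier fit and re-measured the objects from a better viewpoint.

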